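Shake the spice jars at the marked speed

ROBOT

A 6-joint arm with a two-finger parallel gripper is mounted at the origin on the work surface. World frame = base frame: x ahead of the robot, y to its left, z up, the work surface at z = 0. Lengths are in m, angles in rad, forces in N, time in s.
With the tool pointing down it reaches from about 0.275 to 0.875 m from the base axis. Payload 12.5 kg.
Tool frame: the origin (TCP) lies midway between the tips of the shut fingers; the grasp point (between the pads) lies r.tcp_to_grasp behind it (r.tcp_to_grasp is the distance from the TCP to the grasp point, in m); z points along the fingers, y is the line along which they close (so a half turn about z gives the same grasp; the last joint's range is limited). The gripper opens to 85 mm and grips with 20 to 120 N. Pads are 22 mm wide; open, the fingers measure 114 mm over their backs; the gripper's body (76 mm by 85 mm) begins 54 mm behind the grasp point. The pads swing forward as they close: fully open they stand 13 mm farther back than shut.
Start: joints at [-1.215, 0.351, 1.652, -0, 1.139, -0.085], TCP at [0.235, -0.497, 0.21] pointing down, gripper open.
Joint ranges: [-2.75, 2.75], [-0.79, 2.1], [0.01, 2.65], [-1.57, 4.71], [0.07, 3.14], [-2.87, 2.87]. Speed limits (rad/s): [2.22, 2.22, 2.79, 3.14, 3.14, 3.14].

INTERFACE

Orientations are given as a rotation vector (axis times angle).
In Python, from rig import monitor, vision, job, r gives the robot as it stands.
- The arm moves only by the tool servo_tool, never from a script. Its argument "rows" is a list of rows, each a list of 2 entries, a list of its own where there are three numbers: the shift along the tool's x, y, z in cm, then the turn, a rotation vector about the tool's x, y, z in rad. In form: [[[x, y, z], [rx, ry, rz]], ...]. A call has 1 to 10 rows; each row is the pose to reach, as a shift and turn from the pose commanded when the call began, along the tool's axes at that moment; what a row does not reach only later rows make up. A row lasts 1/8 s, in which the tool goes at most 62.5 mm and 10.7 degrees, less where a joint would pass 70% of its speed; a pose out of reach is approached as far as the arm can. A call with a gripper value outside its range is refused whole. "hand" is the opening, from 0 (shut) to 1 (fully open), set as the call begins (left out, the last holds). The fingers move at their own pace and stop on an object; the grip force is fixed at half the most. Time passes only in rows, so rows that repeat a pose let the fingers close. It gives the time, the measured TCP pose, the force, the opening and the grip force at its end, in the units of the state.
- monitor.sense(): the state, without advancing time (a new reading comes with each control period).
- vision.capture(name): name is "scene" or "top" or "wrist"; returns the picture (400x640x3 uint8, red, green, blue); there is no depth.
- vision.get_calibration(name): a dict with "intrinsics" (3x3 intrinsics, pixels), "dist" ([k1, k2, p1, p2, k3] as OpenCV has them; the pictures are not rectified), "extrinsics" (4x4, takes a point from world to camera coordinates); the wrist camera has in their place "mount" (4x4, takes a point from camera to tool coordinates, whose origin is the TCP and whose axes are the flange's). Camera axes: x right, y up, looking along -z (the intrinsics and any distortion apply to the point x, -y, -z); pixel columns grow to the right and rows downward; lengths in m; the calibration is good to about 2 mm. A picture is of the moment at which its call begins: read the wrist's pose just before it. get_calibration takes no time and is no camera call.
- job.job_done(): hands the job in; it is judged then, once.
The state is a dict: "time_s": time; "joint_pos": joint angles; "dq": joint speeds; "effort": joint torques, N m; "eef_pos": TCP position; "orientation": TCP orientation; "contact_force": force on the tool from outside, world axes, zero at the start; "wrist_torque": the same for the moment, N m; "opening": finger opening in m; "finger_force": force on a finger pad.
Only numpy, scipy, OpenCV 4.12 (cv2) and the standard library are available. Lean on these libraries where they do the work, as an engineer would, in place of code of your own. Each camera call takes 0.05 s, during which the arm holds its last target. There are 200 camera calls.

TASK

Stand all the red-lidded spice jars (two or three) upright on the jar shaker's rubber deck, then guide its lever through the zigzag gate from the off slot fully into the speed slot marked by the green clip and push the red start plunger all the way down. Let the plunger come up, bring the lever back along the gate fully into the off slot, then stand all the jars upright on the floor of the shallow wooden tray and let go. Leave the other things on the worktop where they stand.

Things in the scene. Friction and masses are not known exactly. Their poses are not given: they have to be found in the camera images.
- jar0: Spice jar 1 of 4 (two or three are present, the rest None): closed glass cylinder 54 mm across and 46 mm high filled with rust-red spice, with a red lid 57 mm across and 16 mm high on top; 62 mm high overall, about 0.16 kg. Starts standing on the worktop at the robot's left. Origin: centre of its underside, z up along the jar.
- jar1: Spice jar 2 of 4 (two or three are present, the rest None): closed glass cylinder 54 mm across and 46 mm high filled with yellow spice, with a red lid 57 mm across and 16 mm high on top; 62 mm high overall, about 0.16 kg. Starts standing on the worktop at the robot's left. Origin: centre of its underside, z up along the jar.
- jar2: Spice jar 3 of 4 (two or three are present, the rest None): closed glass cylinder 54 mm across and 46 mm high filled with dark brown spice, with a red lid 57 mm across and 16 mm high on top; 62 mm high overall, about 0.16 kg. Starts standing on the worktop at the robot's left. Origin: centre of its underside, z up along the jar.
- jar3: Spice jar 4 of 4 (two or three are present, the rest None): closed glass cylinder 54 mm across and 46 mm high filled with green spice, with a red lid 57 mm across and 16 mm high on top; 62 mm high overall, about 0.16 kg. Starts standing on the worktop at the robot's left. Origin: centre of its underside, z up along the jar.
- shaker: Jar shaker, fixed on the worktop at a varying place and yaw: 300 (x) x 250 (y) mm. Its front half (towards -x, the robot) is the low deck; its rear half is a green control box 130 mm deep and 100 mm high, with the lever gate on its top at +y and the red plunger at -y. Origin: centre of the underside; -x is its front.
- deck (a point): Centre of the shaker's black rubber deck floor, 30 mm above the worktop. The usable floor is 121 mm (x) by 238 mm (y) inside a steel rim 6 mm thick and 12 mm high all round; the control box stands 37 mm behind the rear rim. Axes as the shaker's.
- lever_knob (a point): Centre of the black ball knob, 30 mm across, on the lever: a steel rod 8 mm thick that tilts both ways about a pivot 145 mm below the knob, stays where it is left and takes about 1 N at the knob. A zigzag opening 14 mm wide in the steel gate plate (8 mm thick, top 108 mm above the worktop) guides the rod; play at the knob about 5 mm. It starts in the off slot. Origin: the knob's centre.
- slot_off (a point): Knob centre with the lever fully in the off slot: the dead end of the gate at the front, on the plunger's side. This and the next six points are fixed on the shaker and give the knob's centre (156 to 164 mm above the worktop). The opening runs slot_off, turn_1, turn_2, turn_3; there straight on into slot_1, or sideways to turn_4 and slot_2.
- turn_1 (a point): Knob centre at the first corner, 42 mm behind slot_off (+x of the shaker).
- turn_2 (a point): Knob centre at the second corner, 42 mm from turn_1 towards +y of the shaker.
- turn_3 (a point): Knob centre at the branch, 38 mm from turn_2 towards the front (-x): straight on lies slot_1, sideways (+y) turn_4.
- slot_1 (a point): Knob centre with the lever fully in speed slot 1: the dead end 20 mm beyond turn_3, towards the front.
- turn_4 (a point): Knob centre at the last corner, 42 mm from turn_3 towards +y.
- slot_2 (a point): Knob centre with the lever fully in speed slot 2: the dead end 42 mm behind turn_4 (+x).
- clip_green: Green clip, 12 x 20 x 7 mm, fixed on the gate plate at the dead end of either slot 1 or slot 2: it marks the speed to use (a red clip of the same size lies at the end of the other one). Origin: centre of its underside, level with the plate's top: seen from above within 25 mm of the point slot_1 or slot_2, whichever it marks.
- plunger_top (a point): Centre of the top face of the red start plunger, a round button 36 mm across that stands 28 mm above the top of the control box (128 mm above the worktop) and moves straight down.
- plunger (a joint): How far the plunger is pressed, in m: 0 up, 0.016 fully down. Sprung: about 3 N to start, 9 N fully down; it comes up by itself.
- rack_in (a point): Centre of the inner floor of the shallow wooden tray, which is fixed on the worktop at the robot's right at a varying place and yaw: 260 (x) x 120 (y) x 20 mm high, floor and walls 6 mm thick. The floor is 6 mm above the worktop, inside 248 (x) x 108 (y) mm. Axes along the tray.
- can: Bystander: food can with a red label, 74 mm across, 110 mm high. Origin: centre of its underside.
- sauce: Bystander: red sauce bottle, 60 mm across, 190 mm high. Origin: centre of its underside.
- mug: Bystander: white mug, 80 mm across, 90 mm high, handle on its +y side. Origin: centre of its underside.
- tea: Bystander: blue box of tea, 60 (x) x 90 (y) x 80 mm high. Origin: centre of its underside.
- pickles: Bystander: green pickle jar, 72 mm across, 120 mm high. Origin: centre of its underside.
- bowl: Bystander: blue bowl, 90 mm across, 45 mm high. Origin: centre of its underside.
Mind the look-alikes: they are no part of the job. What is shaped like the jar1 but turquoise is not meant. What is shaped like the jar2 but purple is not meant.

How it is judged:
By the outcome, as a careful person would: the job done as asked, in the order asked, and still so for the second after the job is handed in, with the robot touching nothing.
Of jar0, jar1, jar2, jar3 only 2 to 3 are there at a start; the rules pass over those that are not, and their reading is None.
At some moment in a run one of jar0, jar1, jar2, jar3 may be knocked a few centimetres aside while the robot is not near it.
It also fails if it takes over 210 s, if anything falls off the work surface, if the arm or the gripper's body presses on something with over 40 N, if the wrist force passes 120 N, or if a joint passes its speed limit or range.

## Working session

There is one attempt and no reset: what is moved stays moved. The work goes in short steps, Python scripts to look and compute and a tool call to move; the robot and the scene stay as the last step left them, time stands still between calls to the robot, and variables do not carry over. Pictures are saved under pics/ and viewed, at most 14 in all, crops included, and the job is handed in when it is done.

Besides the shell and the picture viewer there is one more tool, called after "Call:" as a command line: name --argument value ..., lists and objects as JSON in quotes. servo_tool: Moves the arm, as the interface text tells. Its arguments: {"type":"object","properties":{"rows":{"type":"array","items":{"type":"array"}},"hand":{"type":"number"}},"required":["rows"]}

```bash
mkdir -p pics; cat > h.py <<'E'
import numpy as np, cv2
from scipy.spatial.transform import Rotation as R
from rig import monitor, vision, job, r
def snap(n,f=None):
    s=monitor.sense(); im=vision.capture(n)
    if f: cv2.imwrite('pics/'+f,cv2.cvtColor(np.asarray(im),cv2.COLOR_RGB2BGR))
    return np.asarray(im),s
def ray(n,uv,s=None):
    c=vision.get_calibration(n)
    p=cv2.undistortPoints(np.array(uv,float).reshape(-1,1,2),np.array(c['intrinsics']),np.array(c['dist'])).reshape(-1,2)
    d=np.c_[p[:,0],-p[:,1],-np.ones(len(p))]
    if n=='wrist':
        m=np.array(c['mount']);T=np.eye(4);T[:3,:3]=R.from_rotvec(s['orientation']).as_matrix();T[:3,3]=s['eef_pos'];M=T@m
    else: M=np.linalg.inv(np.array(c['extrinsics']))
    return M[:3,3],d@M[:3,:3].T
def onz(n,uv,z,s=None):
    o,d=ray(n,uv,s); return o+d*((z-o[2])/d[:,2])[:,None]
E
python3 - <<'E'
from h import *
for n in('top','scene'): snap(n,n+'0.png')
s=monitor.sense();print(s['time_s'],s['eef_pos'],R.from_rotvec(s['orientation']).as_matrix().round(3),r.tcp_to_grasp,s['opening'])
for n in('top','scene'):
  c=vision.get_calibration(n);print(n,np.linalg.inv(c['extrinsics']).round(3))
print(vision.get_calibration('wrist'))
E
```

```text
0.1 [ 0.23457473 -0.49711672  0.20991325] [[ 0.904  0.427 -0.   ]
 [ 0.427 -0.904  0.001]
 [ 0.    -0.001 -1.   ]] 0.0187 0.08567036084425238
top [[-0.027  0.998 -0.055  0.439]
 [-1.    -0.027 -0.002  0.066]
 [-0.003  0.055  0.998  1.533]
 [ 0.     0.     0.     1.   ]]
scene [[ 0.216 -0.682  0.699  1.352]
 [ 0.976  0.145 -0.16  -0.154]
 [ 0.007  0.717  0.697  0.934]
 [ 0.     0.     0.     1.   ]]
{'intrinsics': array([[320.01962536,   0.        , 318.00008306],
       [  0.        , 320.01962536, 196.87640983],
       [  0.        ,   0.        ,   1.        ]]), 'dist': array([-0.06079539,  0.        ,  0.        ,  0.        ,  0.        ]), 'mount': array([[ 1.24816557e-03,  9.47894614e-01,  3.18581611e-01,
         8.21232147e-02],
       [ 9.99999112e-01, -1.33194064e-03,  4.51215653e-05,
        -5.04403774e-04],
       [ 4.67102284e-04,  3.18581272e-01, -9.47895435e-01,
        -1.63638036e-01],
       [ 0.00000000e+00,  0.00000000e+00,  0.00000000e+00,
         1.00000000e+00]])}
```

View pics/top0.png

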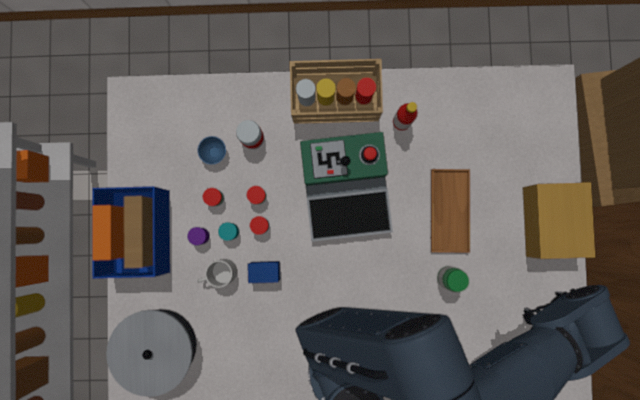

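View pics/scene0.png

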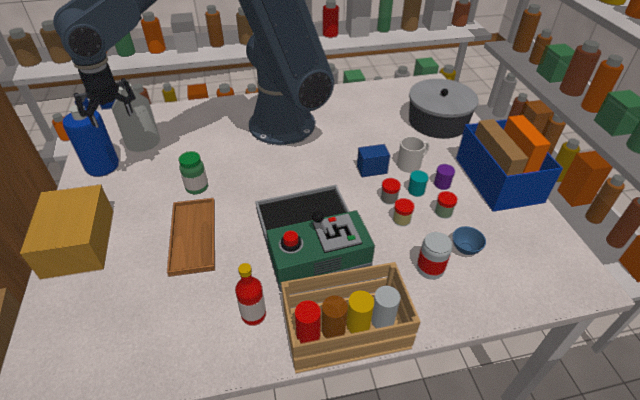

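```bash
cat > m.py <<'E'
from h import *
im=cv2.cvtColor(cv2.imread('pics/top0.png'),cv2.COLOR_BGR2RGB)
hsv=cv2.cvtColor(im,cv2.COLOR_RGB2HSV)
H,S,V=[hsv[...,i].astype(int) for i in range(3)]
def blobs(m,lo,roi):
    k=np.zeros_like(m);x0,y0,x1,y1=roi;k[y0:y1,x0:x1]=m[y0:y1,x0:x1]
    cs,_=cv2.findContours(k.astype(np.uint8),cv2.RETR_EXTERNAL,cv2.CHAIN_APPROX_NONE)
    return [c for c in cs if cv2.contourArea(c)>lo]
red=((H<8)|(H>172))&(S>150)&(V>90)
for c in blobs(red,60,(180,120,400,260)):
    (u,v),rad=cv2.minEnclosingCircle(c);M=cv2.moments(c);u,v=M['m10']/M['m00'],M['m01']/M['m00']
    z=.128 if u>340 else .062
    print('red',round(u,1),round(v,1),round(rad,1),onz('top',[u,v],z)[0].round(4))
for nm,m,roi,z in(('deck',(V<45),(300,188,400,240),.03),('box',(H>65)&(H<95)&(S>100)&(V<150),(295,125,395,190),.1),('tray',(H>5)&(H<22)&(S>80),(420,160,480,260),.02)):
    for c in blobs(m,300,roi):
        b=cv2.boxPoints(cv2.minAreaRect(c));print(nm,b.round(1).tolist());P=onz('top',b,z)[:,:2];print(P.round(4).tolist(),P.mean(0).round(4),[np.linalg.norm(P[i]-P[i-1]).round(3) for i in(1,2)],[np.degrees(np.arctan2(*(P[i]-P[i-1])[::-1])).round(1) for i in(1,2)])
cv2.imwrite('pics/gate.png',cv2.resize(cv2.cvtColor(im[125:190,295:395],cv2.COLOR_RGB2BGR),None,fx=7,fy=7,interpolation=cv2.INTER_CUBIC))
E
python3 m.py
```

```text
red 258.7 225.1 8.9 [0.4595 0.2609 0.062 ]
red 211.6 196.5 9.0 [0.5493 0.4014 0.062 ]
red 255.7 194.7 9.0 [0.5512 0.2681 0.062 ]
red 369.8 152.8 6.4 [ 0.6587 -0.0731  0.128 ]
deck [[309.3999938964844, 200.1999969482422], [384.6000061035156, 191.8000030517578], [388.79998779296875, 228.89999389648438], [313.5, 237.3000030517578]]
[[0.5322, 0.1078], [0.5517, -0.1246], [0.4374, -0.1334], [0.418, 0.098]] [ 0.4848 -0.013 ] [np.float64(0.233), np.float64(0.115)] [np.float64(-85.2), np.float64(-175.6)]
box [[300.6000061035156, 141.1999969482422], [382.0, 132.10000610351562], [386.8999938964844, 175.89999389648438], [305.3999938964844, 185.0]]
[[0.7032, 0.1273], [0.7236, -0.114], [0.5932, -0.1239], [0.573, 0.1162]] [0.6482 0.0014] [np.float64(0.242), np.float64(0.131)] [np.float64(-85.2), np.float64(-175.7)]
tray [[431.0, 169.0], [469.0, 169.0], [469.0, 252.0], [431.0, 252.0]]
[[0.6197, -0.2724], [0.6166, -0.3908], [0.3596, -0.3797], [0.3629, -0.2624]] [ 0.4897 -0.3263] [np.float64(0.118), np.float64(0.257)] [np.float64(-91.5), np.float64(177.5)]
```

View pics/gate.png

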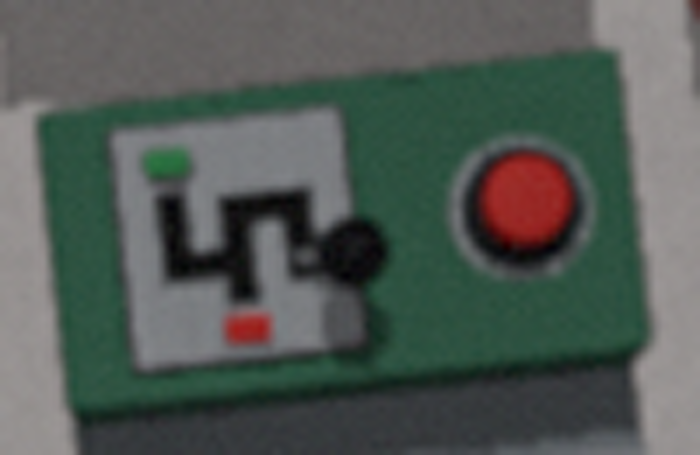

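```bash
cat >> h.py <<'E'
def Rd(deg):
    t=np.radians(deg);c,s=np.cos(t),np.sin(t);return np.array([[c,s,0],[s,-c,0],[0,0,-1.]])
def plan(targets,meas=True):
    "targets: [(x,y,z,yawdeg)]; prints shift (cm) and turn of each from the one before"
    s=monitor.sense();p=np.array(s['eef_pos']);M=R.from_rotvec(s['orientation']).as_matrix()
    print('t',round(s['time_s'],2),'p',p.round(4),'F',np.round(s['contact_force'],1),'open',round(s['opening'],4),'q',np.round(s['joint_pos'],2))
    for x,y,z,w in targets:
        q=np.array([x,y,z]);N=Rd(w)
        print([(M.T@(q-p)*100).round(2).tolist(),R.from_matrix(M.T@N).as_rotvec().round(3).tolist()]);p,M=q,N
E
python3 - <<'E'
from h import *
plan([(.45,.0,.27,94.8),(.50,.30,.25,94.8)])
E
```

```text
t 0.1 p [ 0.2346 -0.4971  0.2099] F [-0.3 -0.4 -0.1] open 0.0857 q [-1.21  0.35  1.65  0.    1.14 -0.08]
[[40.69, -35.78, -5.97], [-0.001, -0.001, -1.214]]
[[29.48, 7.49, 2.0], [0.0, 0.0, 0.0]]
```

Call:
servo_tool --rows '[[[40.7, -35.8, -6], [0, 0, -1.214]], [[40.7, -35.8, -6], [0, 0, -1.214]], [[40.7, -35.8, -6], [0, 0, -1.214]], [[40.7, -35.8, -6], [0, 0, -1.214]], [[40.7, -35.8, -6], [0, 0, -1.214]], [[40.7, -35.8, -6], [0, 0, -1.214]], [[40.7, -35.8, -6], [0, 0, -1.214]], [[40.7, -35.8, -6], [0, 0, -1.214]], [[40.7, -35.8, -6], [0, 0, -1.214]], [[40.7, -35.8, -6], [0, 0, -1.214]]]' --hand 1

```text
time_s: 1.35
eef_pos: [0.4506, 0.0022, 0.2704]
orientation: [-2.122, -2.317, -0.0]
contact_force: [-0.4, -1.5, -0.0]
opening: 0.0859
finger_force: 0.0
```

Call:
servo_tool --rows '[[[29.5, 7.5, 2], [0, 0, 0]], [[29.5, 7.5, 2], [0, 0, 0]], [[29.5, 7.5, 2], [0, 0, 0]], [[29.5, 7.5, 2], [0, 0, 0]], [[29.5, 7.5, 2], [0, 0, 0]], [[29.5, 7.5, 2], [0, 0, 0]]]'

```text
time_s: 2.1
eef_pos: [0.4999, 0.302, 0.2491]
orientation: [-2.123, -2.315, 0.002]
contact_force: [-0.5, -0.6, -0.7]
opening: 0.0854
finger_force: 0.0
```

```bash
cat > jars.py <<'E'
from h import *
import sys
im,s=snap('wrist',sys.argv[1])
hsv=cv2.cvtColor(im,cv2.COLOR_RGB2HSV);H,S,V=[hsv[...,i].astype(int) for i in range(3)]
m=(((H<8)|(H>172))&(S>150)&(V>80)).astype(np.uint8)
cs,_=cv2.findContours(m,cv2.RETR_EXTERNAL,cv2.CHAIN_APPROX_NONE)
for c in cs:
    if cv2.contourArea(c)<300: continue
    # top-face circle: hull points projected on lid top plane
    (u,v),rad=cv2.minEnclosingCircle(c)
    P=onz('wrist',c.reshape(-1,2),.062,s)[:,:2].astype(np.float32);(cx,cy),rr=cv2.minEnclosingCircle(P.reshape(-1,1,2))
    print(np.round((u,v,rad),1),'at',round(cx,4),round(cy,4),'r',round(rr,4),'area',cv2.contourArea(c))
plan([])
E
python3 jars.py w1.png
```

```text
[361.2 195.   24.3] at 0.5526 0.2732 r 0.0294 area 1745.0
[282.3 194.2  24.5] at 0.4618 0.2657 r 0.0295 area 1752.0
[504.6 188.9  34.8] at 0.7192 0.294 r 0.0405 area 1352.0
[374.7  74.6  28.5] at 0.5497 0.4044 r 0.0285 area 2332.0
t 2.15 p [0.4998 0.3003 0.2494] F [-0.7 -1.  -0.5] open 0.0858 q [ 0.46  0.38  1.52 -0.    1.25  0.38]
```

View pics/w1.png

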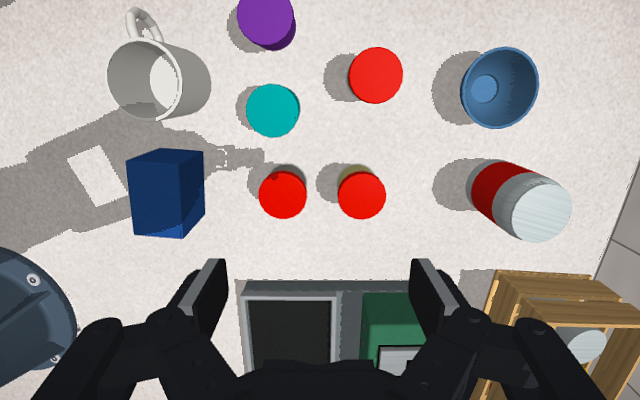

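```bash
python3 - <<'E'
from h import *
plan([(.55,.403,.10,94.8),(.55,.403,.033,94.8),(.55,.403,.15,94.8),(.4787,.0617,.15,94.8),(.4787,.0617,.065,94.8)])
E
```

```text
t 2.15 p [0.4998 0.3003 0.2494] F [-0.7 -1.  -0.5] open 0.0858 q [ 0.46  0.38  1.52 -0.    1.25  0.38]
[[9.81, 5.9, 14.92], [-0.002, 0.001, 0.002]]
[[0.0, 0.0, 6.7], [0.0, 0.0, 0.0]]
[[0.0, 0.0, -11.7], [0.0, 0.0, 0.0]]
[[-33.41, -9.96, 0.0], [0.0, 0.0, 0.0]]
[[0.0, 0.0, 8.5], [0.0, 0.0, 0.0]]
```

Call:
servo_tool --rows '[[[9.8, 5.9, 10], [0, 0, 0]], [[9.8, 5.9, 10], [0, 0, 0]], [[9.8, 5.9, 14.9], [0, 0, 0]], [[9.8, 5.9, 14.9], [0, 0, 0]], [[9.8, 5.9, 19], [0, 0, 0]], [[9.8, 5.9, 21.6], [0, 0, 0]], [[9.8, 5.9, 21.6], [0, 0, 0]], [[9.8, 5.9, 21.6], [0, 0, 0]]]'

```text
time_s: 3.15
eef_pos: [0.5519, 0.4027, 0.0373]
orientation: [2.127, 2.311, 0.005]
contact_force: [-0.9, -0.0, -0.3]
opening: 0.0856
finger_force: 0.0
```

Call:
servo_tool --rows '[[[0, 0, 0], [0, 0, 0]], [[0, 0, 0], [0, 0, 0]], [[0, 0, 0], [0, 0, 0]], [[0, 0, 0], [0, 0, 0]], [[0, 0, 0], [0, 0, 0]], [[0, 0, 0], [0, 0, 0]]]' --hand 0

```text
time_s: 3.9
eef_pos: [0.5552, 0.4066, 0.0443]
orientation: [2.123, 2.311, 0.023]
contact_force: [-9.5, -2.2, 58.4]
opening: 0.0251
finger_force: 59.5
```

Call:
servo_tool --rows '[[[0, 0, -3], [0, 0, 0]], [[0, 0, -7], [0, 0, 0]], [[0, 0, -11.7], [0, 0, 0]], [[0, 0, -11.7], [0, 0, 0]], [[0, 0, -11.7], [0, 0, 0]]]'

```text
time_s: 4.53
eef_pos: [0.5503, 0.4027, 0.1511]
orientation: [-2.126, -2.313, 0.001]
contact_force: [0.4, -1.4, -0.3]
opening: 0.0001
finger_force: 0.0
```

```bash
python3 jars.py w2.png
```

```text
[211.5 309.   27.4] at 0.4577 0.278 r 0.0302 area 723.0
[490.  303.   45.4] at 0.7266 0.31 r 0.0479 area 2553.5
[314.4 186.7  33.8] at 0.5469 0.408 r 0.0291 area 3434.0
t 4.58 p [0.5501 0.4026 0.1504] F [-0.6  0.5 -1.1] open -0.0003 q [0.56 0.65 1.33 0.   1.17 0.48]
```

View pics/w2.png

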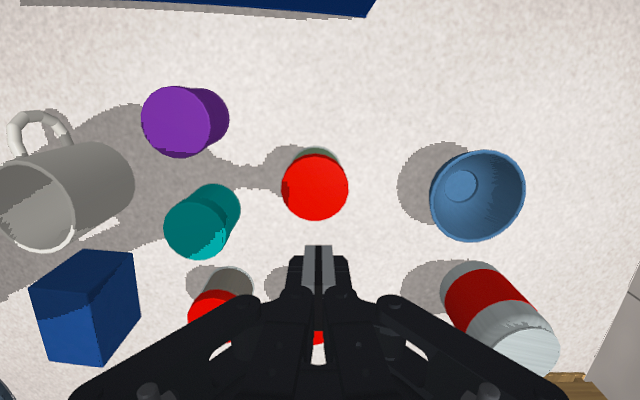

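```bash
python3 - <<'E'
from h import *
plan([(.549,.404,.022,94.8)])
E
```

```text
t 4.58 p [0.5501 0.4026 0.1504] F [-0.6  0.5 -1.1] open -0.0003 q [0.56 0.65 1.33 0.   1.17 0.48]
[[0.16, -0.08, 12.84], [-0.001, 0.001, 0.0]]
```

Call:
servo_tool --rows '[[[0, 0, 0], [0, 0, 0]], [[0, 0, 0], [0, 0, 0]], [[0, 0, 0], [0, 0, 0]], [[0, 0, 0], [0, 0, 0]], [[0, 0, 5], [0, 0, 0]], [[0, 0, 9], [0, 0, 0]], [[0, 0, 12.8], [0, 0, 0]], [[0, 0, 12.8], [0, 0, 0]], [[0, 0, 12.8], [0, 0, 0]], [[0, 0, 12.8], [0, 0, 0]]]' --hand 1

```text
time_s: 5.82
eef_pos: [0.5515, 0.4035, 0.0255]
orientation: [2.126, 2.312, 0.005]
contact_force: [0.0, 0.9, -0.2]
opening: 0.0859
finger_force: 0.0
```

Call:
servo_tool --rows '[[[0, 0, 0], [0, 0, 0]], [[0, 0, 0], [0, 0, 0]]]' --hand 0

```text
time_s: 6.08
eef_pos: [0.5509, 0.4032, 0.0247]
orientation: [2.126, 2.313, 0.002]
contact_force: [-1.8, -0.9, 4.8]
opening: 0.0549
finger_force: 62.0
```

Call:
servo_tool --rows '[[[0, 0, 0], [0, 0, 0]], [[0, 0, 0], [0, 0, 0]]]'

```text
time_s: 6.32
eef_pos: [0.551, 0.4032, 0.0247]
orientation: [2.126, 2.313, 0.002]
contact_force: [-2.6, -0.8, 7.3]
opening: 0.0547
finger_force: 62.8
```

```bash
python3 - <<'E'
from h import *
plan([]); snap('wrist','w3.png')
E
```

```text
t 6.33 p [0.551  0.4032 0.0247] F [-2.6 -0.8  7.3] open 0.0547 q [0.56 0.8  1.4  0.   0.95 0.48]
```

View pics/w3.png

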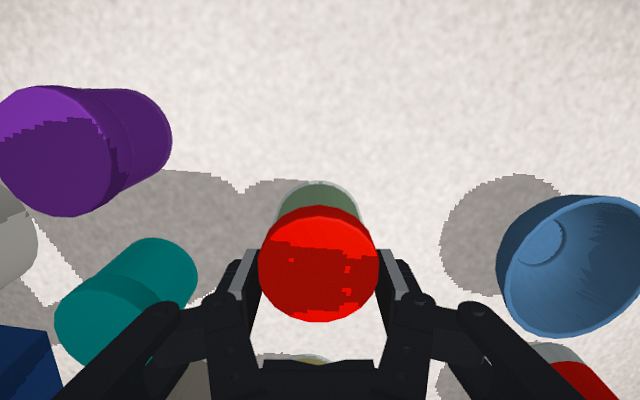

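```bash
python3 - <<'E'
from h import *
plan([(.551,.4032,.15,94.8),(.4787,.0617,.15,94.8),(.4787,.0617,.056,94.8)])
E
```

```text
t 6.38 p [0.551  0.4032 0.0247] F [-1.5 -0.   7.8] open 0.0546 q [0.56 0.8  1.4  0.   0.95 0.48]
[[0.01, 0.02, -12.53], [0.001, -0.001, 0.0]]
[[-33.43, -10.06, 0.0], [0.0, 0.0, 0.0]]
[[0.0, 0.0, 9.4], [0.0, 0.0, 0.0]]
```

Call:
servo_tool --rows '[[[0, 0, -3], [0, 0, 0]], [[0, 0, -7], [0, 0, 0]], [[0, 0, -12.5], [0, 0, 0]], [[0, 0, -12.5], [0, 0, 0]], [[0, 0, -12.5], [0, 0, 0]]]'

```text
time_s: 7.0
eef_pos: [0.5501, 0.4026, 0.1476]
orientation: [-2.126, -2.313, 0.002]
contact_force: [-0.2, -0.2, -2.0]
opening: 0.0548
finger_force: 64.4
```

Call:
servo_tool --rows '[[[-4, -1.2, 0], [0, 0, 0]], [[-9, -2.7, 0], [0, 0, 0]], [[-14, -4.2, 0], [0, 0, 0]], [[-19, -5.6, 0], [0, 0, 0]], [[-24, -7.1, 0], [0, 0, 0]], [[-29, -8.7, 0], [0, 0, 0]], [[-33.4, -10, 0], [0, 0, 0]], [[-33.4, -10, 0], [0, 0, 0]], [[-33.4, -10, 0], [0, 0, 0]]]'

```text
time_s: 8.12
eef_pos: [0.4786, 0.0619, 0.1476]
orientation: [-2.126, -2.311, 0.001]
contact_force: [0.4, 0.4, -2.9]
opening: 0.0544
finger_force: 64.3
```

```bash
python3 - <<'E'
from h import *
plan([(.4787,.0617,.056,94.8)]); snap('wrist','w4.png')
E
```

```text
t 8.12 p [0.4786 0.0619 0.1476] F [ 0.4  0.4 -2.9] open 0.0544 q [ 0.03  0.31  1.88  0.    0.95 -0.05]
[[-0.03, 0.02, 9.16], [-0.001, -0.0, -0.0]]
```

View pics/w4.png

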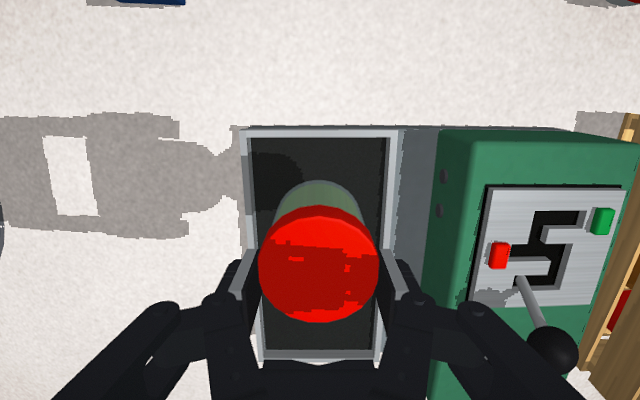

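Call:
servo_tool --rows '[[[0, 0, 4], [0, 0, 0]], [[0, 0, 7.5], [0, 0, 0]], [[0, 0, 9], [0, 0, 0]], [[0, 0, 9.2], [0, 0, 0]], [[0, 0, 9.2], [0, 0, 0]], [[0, 0, 9.2], [0, 0, 0]]]'

```text
time_s: 8.93
eef_pos: [0.4796, 0.0618, 0.0574]
orientation: [2.125, 2.312, 0.002]
contact_force: [0.5, -0.9, -1.2]
opening: 0.0548
finger_force: 64.4
```

Call:
servo_tool --rows '[[[0, 0, 0], [0, 0, 0]], [[0, 0, 0], [0, 0, 0]], [[0, 0, 0], [0, 0, 0]], [[0, 0, -4], [0, 0, 0]], [[0, 0, -9.2], [0, 0, 0]], [[0, 0, -9.2], [0, 0, 0]], [[0, 0, -9.2], [0, 0, 0]]]' --hand 1

```text
time_s: 9.8
eef_pos: [0.4787, 0.0616, 0.148]
orientation: [-2.126, -2.313, 0.0]
contact_force: [0.1, 0.3, -0.5]
opening: 0.0855
finger_force: 0.0
```

```bash
python3 - <<'E'
from h import *
plan([(.46,.19,.15,94.8)])
E
```

```text
t 9.8 p [0.4787 0.0616 0.148 ] F [ 0.1  0.3 -0.5] open 0.0855 q [ 0.03  0.31  1.88 -0.    0.95 -0.05]
[[12.95, -0.78, -0.2], [-0.0, -0.0, 0.0]]
```

Call:
servo_tool --rows '[[[5, 1, -3], [0, 0, 0]], [[10, 2, -6], [0, 0, 0]], [[14.6, 4, -7], [0, 0, 0]], [[14.6, 4, -7], [0, 0, 0]], [[14.6, 4, -7], [0, 0, 0]], [[14.6, 4, -7], [0, 0, 0]]]'

```text
time_s: 10.55
eef_pos: [0.5061, 0.2095, 0.2175]
orientation: [-2.127, -2.311, 0.002]
contact_force: [0.4, -0.4, 0.0]
opening: 0.0856
finger_force: 0.0
```

```bash
python3 jars.py w5.png; python3 - <<'E'
from h import *
plan([(.5515,.270,.10,94.8),(.5515,.270,.018,94.8)])
E
```

```text
[283.7 303.5  26.5] at 0.4785 0.0475 r 0.0359 area 2016.0
[371.3 116.4  29.3] at 0.5525 0.2717 r 0.0284 area 2537.0
[276.6 116.2  29.2] at 0.461 0.2639 r 0.0283 area 2527.0
[534.4 114.   42.1] at 0.7177 0.2871 r 0.0406 area 1858.5
t 10.6 p [0.5063 0.2096 0.2178] F [ 0.2 -0.6 -0. ] open 0.0857 q [ 0.31  0.34  1.65 -0.    1.16  0.22]
t 10.6 p [0.5063 0.2096 0.2178] F [ 0.2 -0.6 -0. ] open 0.0857 q [ 0.31  0.34  1.65 -0.    1.16  0.22]
[[5.65, 5.02, 11.77], [-0.001, 0.0, -0.001]]
[[0.0, 0.0, 8.2], [0.0, 0.0, 0.0]]
```

Call:
servo_tool --rows '[[[5.8, 5.1, 6], [0, 0, 0]], [[5.8, 5.1, 11.7], [0, 0, 0]], [[5.8, 5.1, 11.7], [0, 0, 0]], [[5.8, 5.1, 11.7], [0, 0, 0]], [[5.8, 5.1, 15], [0, 0, 0]], [[5.8, 5.1, 20], [0, 0, 0]], [[5.8, 5.1, 20], [0, 0, 0]], [[5.8, 5.1, 20], [0, 0, 0]], [[5.8, 5.1, 20], [0, 0, 0]]]' --hand 0.85

```text
time_s: 11.72
eef_pos: [0.5539, 0.273, 0.0211]
orientation: [2.125, 2.311, 0.005]
contact_force: [-0.2, -0.6, -0.3]
opening: 0.0727
finger_force: 0.0
```

Call:
servo_tool --rows '[[[0, 0, 0], [0, 0, 0]], [[0, 0, 0], [0, 0, 0]], [[0, 0, 0], [0, 0, 0]], [[0, 0, 0], [0, 0, 0]]]' --hand 0

```text
time_s: 12.22
eef_pos: [0.5532, 0.2729, 0.0204]
orientation: [2.126, 2.312, 0.003]
contact_force: [-4.3, -1.5, 13.1]
opening: 0.0551
finger_force: 61.9
```

```bash
python3 - <<'E'
from h import *
plan([(.5525,.271,.15,94.8),(.485,-.013,.16,94.8),(.485,-.013,.052,94.8)])
E
```

```text
t 12.22 p [0.5532 0.2729 0.0204] F [-4.3 -1.5 13.1] open 0.0551 q [ 0.38  0.71  1.6  -0.    0.84  0.3 ]
[[-0.17, -0.06, -12.96], [0.002, -0.001, 0.0]]
[[-27.74, -9.1, -1.0], [0.0, 0.0, 0.0]]
[[0.0, 0.0, 10.8], [0.0, 0.0, 0.0]]
```

Call:
servo_tool --rows '[[[0, 0, -4], [0, 0, 0]], [[0, 0, -9], [0, 0, 0]], [[0, 0, -14], [0, 0, 0]], [[0, 0, -14], [0, 0, 0]], [[0, 0, -14], [0, 0, 0]]]'

```text
time_s: 12.85
eef_pos: [0.552, 0.2724, 0.1578]
orientation: [-2.126, -2.312, 0.001]
contact_force: [0.3, -0.3, -3.1]
opening: 0.0548
finger_force: 65.1
```

Call:
servo_tool --rows '[[[-5, -1.6, 0], [0, 0, 0]], [[-10, -3.2, 0], [0, 0, 0]], [[-15, -4.9, 0], [0, 0, 0]], [[-20, -6.5, 0], [0, 0, 0]], [[-25, -8.1, 0], [0, 0, 0]], [[-27.8, -9.1, 0], [0, 0, 0]], [[-27.8, -9.1, 0], [0, 0, 0]], [[-27.8, -9.1, 0], [0, 0, 0]]]'

```text
time_s: 13.85
eef_pos: [0.4849, -0.0116, 0.1576]
orientation: [-2.125, -2.312, 0.001]
contact_force: [0.3, 0.1, -1.8]
opening: 0.0548
finger_force: 65.1
```

Call:
servo_tool --rows '[[[0, 0, 5], [0, 0, 0]], [[0, 0, 9], [0, 0, 0]], [[0, 0, 10.5], [0, 0, 0]], [[0, 0, 10.7], [0, 0, 0]], [[0, 0, 10.7], [0, 0, 0]], [[0, 0, 10.7], [0, 0, 0]]]'

```text
time_s: 14.6
eef_pos: [0.4858, -0.012, 0.0522]
orientation: [2.125, 2.312, 0.001]
contact_force: [-0.5, -0.1, -2.4]
opening: 0.055
finger_force: 65.1
```

Call:
servo_tool --rows '[[[0, 0, 0], [0, 0, 0]], [[0, 0, 0], [0, 0, 0]], [[0, 0, 0], [0, 0, 0]], [[0, 0, -4], [0, 0, 0]], [[0, 0, -10], [0, 0, 0]], [[0, 0, -10], [0, 0, 0]], [[0, 0, -10], [0, 0, 0]]]' --hand 1

```text
time_s: 15.48
eef_pos: [0.4848, -0.012, 0.151]
orientation: [-2.126, -2.312, 0.0]
contact_force: [0.2, 0.1, -0.0]
opening: 0.0854
finger_force: 0.0
```

```bash
python3 - <<'E'
from h import *
plan([(.461,.263,.17,94.8),(.461,.263,.018,94.8)])
E
```

```text
t 15.47 p [ 0.4848 -0.012   0.151 ] F [ 0.2  0.1 -0. ] open 0.0854 q [-0.12  0.31  1.88  0.    0.96 -0.2 ]
[[27.61, -0.07, -1.89], [-0.0, -0.0, 0.0]]
[[0.0, 0.0, 15.2], [0.0, 0.0, 0.0]]
```

Call:
servo_tool --rows '[[[5, 0, -3], [0, 0, 0]], [[10, 0, -5], [0, 0, 0]], [[15, 0, -5], [0, 0, 0]], [[21.5, 0, -5], [0, 0, 0]], [[21.5, 0, -5], [0, 0, 0]], [[21.5, 0, -5], [0, 0, 0]], [[21.5, 0, -5], [0, 0, 0]]]' --hand 0.85

```text
time_s: 16.35
eef_pos: [0.4672, 0.201, 0.2008]
orientation: [-2.128, -2.311, 0.002]
contact_force: [1.0, -0.7, 0.4]
opening: 0.0723
finger_force: 0.0
```

```bash
python3 jars.py w6.png; python3 - <<'E'
from h import *
plan([(.461,.263,.018,94.8)])
E
```

```text
[319. 359.  24.] at 0.4874 -0.0268 r 0.0295 area 733.0
[319.4 309.6  27.9] at 0.4816 0.0472 r 0.0361 area 2228.0
[316.9 111.7  30.8] at 0.4608 0.2634 r 0.028 area 2823.5
[582.4 112.2  45.8] at 0.7158 0.2844 r 0.0441 area 2525.5
t 16.4 p [0.4672 0.201  0.201 ] F [-0.9 -0.2 -0.7] open 0.0725 q [ 0.31  0.29  1.77 -0.    1.09  0.23]
t 16.4 p [0.4672 0.201  0.201 ] F [-0.9 -0.2 -0.7] open 0.0725 q [ 0.31  0.29  1.77 -0.    1.09  0.23]
[[6.24, -0.1, 18.3], [-0.001, 0.0, -0.001]]
```

Call:
servo_tool --rows '[[[6.2, -0.1, 6], [0, 0, 0]], [[6.2, -0.1, 10], [0, 0, 0]], [[6.2, -0.1, 10], [0, 0, 0]], [[6.2, -0.1, 14], [0, 0, 0]], [[6.2, -0.1, 18.3], [0, 0, 0]], [[6.2, -0.1, 18.3], [0, 0, 0]], [[6.2, -0.1, 18.3], [0, 0, 0]], [[6.2, -0.1, 18.3], [0, 0, 0]]]'

```text
time_s: 17.4
eef_pos: [0.4623, 0.2642, 0.0206]
orientation: [2.126, 2.311, 0.005]
contact_force: [0.8, -0.5, -0.1]
opening: 0.0725
finger_force: 0.0
```

Call:
servo_tool --rows '[[[0, 0, 0], [0, 0, 0]], [[0, 0, 0], [0, 0, 0]], [[0, 0, 0], [0, 0, 0]], [[0, 0, 0], [0, 0, 0]]]' --hand 0

```text
time_s: 17.9
eef_pos: [0.4617, 0.2641, 0.0201]
orientation: [2.125, 2.312, 0.003]
contact_force: [-3.8, -2.6, 15.1]
opening: 0.0549
finger_force: 61.0
```

Call:
servo_tool --rows '[[[0, 0, -4], [0, 0, 0]], [[0, 0, -9], [0, 0, 0]], [[0, 0, -14], [0, 0, 0]], [[0, 0, -14], [0, 0, 0]], [[0, 0, -14], [0, 0, 0]]]'

```text
time_s: 18.52
eef_pos: [0.4605, 0.2637, 0.158]
orientation: [-2.126, -2.313, 0.001]
contact_force: [-0.3, -0.2, -1.4]
opening: 0.0548
finger_force: 64.8
```

```bash
python3 - <<'E'
from h import *
plan([(.4913,-.0877,.158,94.8)])
E
```

```text
t 18.52 p [0.4605 0.2637 0.158 ] F [-0.3 -0.2 -1.4] open 0.0548 q [0.43 0.38 1.75 0.   1.01 0.35]
[[-35.27, 0.12, 0.0], [-0.001, 0.0, 0.0]]
```

Call:
servo_tool --rows '[[[-5, 0, 0], [0, 0, 0]], [[-10, 0, 0], [0, 0, 0]], [[-15, 0, 0], [0, 0, 0]], [[-20, 0.1, 0], [0, 0, 0]], [[-25, 0.1, 0], [0, 0, 0]], [[-30, 0.1, 0], [0, 0, 0]], [[-35.2, 0.1, 0], [0, 0, 0]], [[-35.2, 0.1, 0], [0, 0, 0]], [[-35.2, 0.1, 0], [0, 0, 0]]]'

```text
time_s: 19.65
eef_pos: [0.4907, -0.0864, 0.1572]
orientation: [-2.125, -2.311, 0.001]
contact_force: [-0.1, 0.7, -1.4]
opening: 0.0548
finger_force: 64.8
```

Call:
servo_tool --rows '[[[0, 0, 5], [0, 0, 0]], [[0, 0, 9], [0, 0, 0]], [[0, 0, 10.5], [0, 0, 0]], [[0, 0, 10.7], [0, 0, 0]], [[0, 0, 10.7], [0, 0, 0]], [[0, 0, 10.7], [0, 0, 0]]]'

```text
time_s: 20.4
eef_pos: [0.4921, -0.0869, 0.0525]
orientation: [2.125, 2.312, 0.001]
contact_force: [-0.8, 0.0, -1.9]
opening: 0.0549
finger_force: 64.9
```

Call:
servo_tool --rows '[[[0, 0, 0], [0, 0, 0]], [[0, 0, 0], [0, 0, 0]], [[0, 0, 0], [0, 0, 0]], [[0, 0, -4], [0, 0, 0]], [[0, 0, -10], [0, 0, 0]], [[0, 0, -14], [0, 0, 0]], [[0, 0, -20], [0, 0, 0]], [[0, 0, -20], [0, 0, 0]], [[0, 0, -20], [0, 0, 0]]]' --hand 1

```text
time_s: 21.52
eef_pos: [0.4911, -0.0867, 0.2509]
orientation: [-2.126, -2.312, 0.0]
contact_force: [0.4, 0.3, -1.1]
opening: 0.0855
finger_force: 0.0
```

```bash
python3 - <<'E'
from h import *
plan([(.52,.0,.27,94.8)])
E
```

```text
t 21.52 p [ 0.4911 -0.0867  0.2509] F [ 0.4  0.3 -1.1] open 0.0855 q [-0.27  0.22  1.73 -0.    1.2  -0.35]
[[8.4, 3.6, -1.91], [-0.0, -0.0, 0.0]]
```

Call:
servo_tool --rows '[[[2.8, 5, -2], [0, 0, 0]], [[2.8, 11, -2], [0, 0, 0]], [[2.8, 11, -2], [0, 0, 0]], [[2.8, 11, -2], [0, 0, 0]], [[2.8, 11, -2], [0, 0, 0]]]'

```text
time_s: 22.15
eef_pos: [0.5978, -0.0499, 0.2712]
orientation: [-2.126, -2.312, 0.001]
contact_force: [0.1, -0.1, -0.1]
opening: 0.0853
finger_force: 0.0
```

```bash
python3 - <<'E'
from h import *
im,s=snap('wrist','w7.png'); import pickle; pickle.dump(s,open('s7.pkl','wb')); plan([])
E
```

```text
t 22.2 p [ 0.5979 -0.0499  0.2715] F [-0.4 -0.2 -0. ] open 0.0854 q [-0.16  0.39  1.44 -0.    1.31 -0.24]
```

View pics/w7.png

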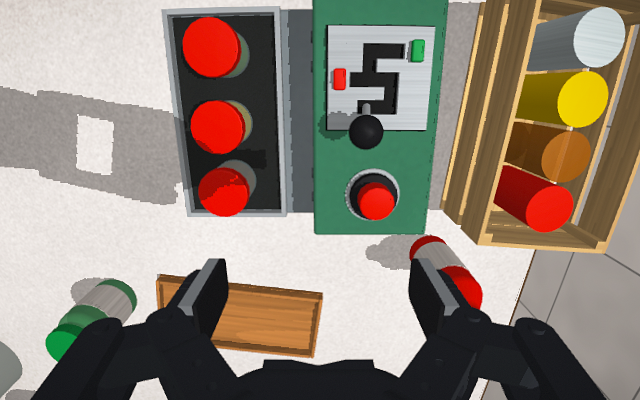

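```bash
cat > gate.py <<'E'
from h import *
import pickle
s=pickle.load(open('s7.pkl','rb'))
im=cv2.imread('pics/w7.png');V=im.max(2)
k=np.zeros(V.shape,np.uint8);k[112:155,340:392]=(V<50)[112:155,340:392]
k=cv2.morphologyEx(k,cv2.MORPH_OPEN,np.ones((9,9),np.uint8))
c=max(cv2.findContours(k,0,cv2.CHAIN_APPROX_NONE)[0],key=cv2.contourArea)
(u,v),rad=cv2.minEnclosingCircle(c);print('knob px',u,v,rad)
K=onz('wrist',[u,v],.1565,s)[0];print('knob',K.round(4))
# shaker yaw from deck rim and box edge: plate left/right corners
hsv=cv2.cvtColor(im,cv2.COLOR_BGR2HSV)
g=np.zeros(V.shape,np.uint8);pl=(hsv[...,1]<40)&(hsv[...,2]>120);g[15:132,322:440]=pl[15:132,322:440]
c=max(cv2.findContours(g,0,cv2.CHAIN_APPROX_NONE)[0],key=cv2.contourArea)
b=cv2.boxPoints(cv2.minAreaRect(c));P=onz('wrist',b,.108,s)[:,:2]
print('plate',b.round(0).tolist(),P.round(4).tolist(),P.mean(0).round(4),[np.linalg.norm(P[i]-P[i-1]).round(4) for i in(1,2)],[np.degrees(np.arctan2(*(P[i]-P[i-1])[::-1])).round(2) for i in(1,2)])
R2=np.array([[np.cos(np.radians(4.8)),-np.sin(np.radians(4.8))],[np.sin(np.radians(4.8)),np.cos(np.radians(4.8))]])
d=np.zeros(V.shape,np.uint8);d[30:114,335:425]=(V<70)[30:114,335:425]
ys,xs=np.nonzero(d);Q=(onz('wrist',np.c_[xs,ys],.108,s)[:,:2]-P.mean(0))@R2
H,xe,ye=np.histogram2d(Q[:,0],Q[:,1],bins=[np.arange(-.05,.051,.004)]*2)
for i in range(len(H)-1,-1,-1):print(f'{xe[i]*1000:5.0f}',''.join('#' if h>5 else '+' if h>2 else '.' for h in H[i][::-1]))
print('knob in plate frame',(K[:2]-P.mean(0))@R2)
# plunger
m=(((hsv[...,0]<8)|(hsv[...,0]>172))&(hsv[...,1]>150)&(V>60)).astype(np.uint8);q=np.zeros_like(m);q[170:230,345:405]=m[170:230,345:405]
c=max(cv2.findContours(q,0,cv2.CHAIN_APPROX_NONE)[0],key=cv2.contourArea)
w=onz('wrist',c.reshape(-1,2),.128,s)[:,:2].astype(np.float32);print('plunger',cv2.minEnclosingCircle(w.reshape(-1,1,2)))
E
python3 gate.py
```

```text
knob px 365.4609069824219 131.36465454101562 17.24357795715332
knob [0.6343 0.002  0.1565]
plate [[327.0, 128.0], [328.0, 25.0], [434.0, 26.0], [433.0, 130.0]] [[0.6024, -0.0035], [0.595, 0.0915], [0.6939, 0.0999], [0.71, 0.0047]] [0.6503 0.0482] [np.float64(0.0954), np.float64(0.0993)] [np.float64(94.47), np.float64(4.85)]
   46 .........................
   42 .........................
   38 .........................
   34 .........................
   30 .........................
   26 .........................
   22 .........................
   18 ....+###.................
   14 ....####...##########....
   10 ....####...##########....
    6 ....####...##########....
    2 ....####...##########....
   -2 ....####...###+..####....
   -6 ....####..+###+..####....
  -10 ....##########+..####....
  -14 ....##########+..#.......
  -18 ....##########+..##......
  -22 .....+++...###+..####....
  -26 ...........###+..........
  -30 ...........###+..........
  -34 .........................
  -38 .........................
  -42 .........................
  -46 .........................
  -50 .........................
knob in plate frame [-0.01979689 -0.04463316]
plunger ((0.6570824384689331, -0.07010994106531143), 0.02078424207866192)
```

```bash
python3 - <<'E'
from h import *
plan([(.6343,.002,.20,94.8),(.6343,.002,.135,94.8)])
E
```

```text
t 22.2 p [ 0.5979 -0.0499  0.2715] F [-0.4 -0.2 -0. ] open 0.0854 q [-0.16  0.39  1.44 -0.    1.31 -0.24]
[[4.87, 4.06, 7.15], [-0.0, -0.0, -0.0]]
[[0.0, 0.0, 6.5], [0.0, 0.0, 0.0]]
```

Call:
servo_tool --rows '[[[4.9, 4.1, 4], [0, 0, 0]], [[4.9, 4.1, 7.1], [0, 0, 0]], [[4.9, 4.1, 7.1], [0, 0, 0]], [[4.9, 4.1, 10], [0, 0, 0]], [[4.9, 4.1, 13.6], [0, 0, 0]], [[4.9, 4.1, 13.6], [0, 0, 0]], [[4.9, 4.1, 13.6], [0, 0, 0]], [[4.9, 4.1, 13.6], [0, 0, 0]]]'

```text
time_s: 23.2
eef_pos: [0.6363, 0.0023, 0.1376]
orientation: [2.125, 2.311, 0.003]
contact_force: [-1.1, 0.2, 0.2]
opening: 0.0854
finger_force: 0.0
```

Call:
servo_tool --rows '[[[0, 0, 0], [0, 0, 0]], [[0, 0, 0], [0, 0, 0]], [[0, 0, 0], [0, 0, 0]], [[0, 0, 0], [0, 0, 0]], [[0, 0, 0], [0, 0, 0]], [[0, 0, 0], [0, 0, 0]]]' --hand 0

```text
time_s: 23.95
eef_pos: [0.6357, 0.0024, 0.136]
orientation: [2.126, 2.312, 0.0]
contact_force: [-1.5, -1.3, 5.5]
opening: 0.026
finger_force: 58.7
```

```bash
python3 - <<'E'
from h import *
plan([]); snap('wrist','w8.png'); im=cv2.imread('pics/w8.png'); cv2.imwrite('pics/w8c.png',im[100:400,150:520])
E
```

```text
t 23.95 p [0.6357 0.0024 0.136 ] F [-1.5 -1.3  5.5] open 0.026 q [-0.07  0.58  1.48 -0.    1.07 -0.15]
```

View pics/w8c.png

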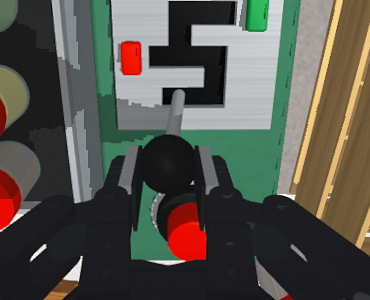

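Call:
servo_tool --rows '[[[0, 0, 0], [0, 0, 0]], [[0, 0, 0], [0, 0, 0]], [[0, 0, 0.6], [0, 0, 0]], [[0, 0, 1.2], [0, 0, 0]], [[0, 0, 1.2], [0, 0, 0]]]' --hand 0.7

```text
time_s: 24.62
eef_pos: [0.6351, 0.0026, 0.1225]
orientation: [-2.126, -2.312, 0.001]
contact_force: [0.6, -0.3, 0.5]
opening: 0.0597
finger_force: 0.0
```

Call:
servo_tool --rows '[[[0, 0, 0], [0, 0, 0]], [[0, 0, 0], [0, 0, 0]], [[0, 0, 0], [0, 0, 0]], [[0, 0, 0], [0, 0, 0]], [[0, 0, 0], [0, 0, 0]]]' --hand 0

```text
time_s: 25.25
eef_pos: [0.6357, 0.0025, 0.1238]
orientation: [2.126, 2.312, 0.001]
contact_force: [-1.2, -1.0, 5.6]
opening: 0.0266
finger_force: 58.9
```

Call:
servo_tool --rows '[[[0, 0.7, 0], [0, 0, 0]], [[0, 1.4, 0], [0, 0, 0]], [[0, 2.0, 0], [0, 0, 0]], [[0, 2.0, 0], [0, 0, 0]]]'

```text
time_s: 25.75
eef_pos: [0.6544, 0.004, 0.1234]
orientation: [-2.125, -2.311, 0.004]
contact_force: [-7.6, -2.3, 9.2]
opening: 0.0268
finger_force: 62.5
```

Call:
servo_tool --rows '[[[0, 0.7, 0], [0, 0, 0]], [[0, 1.4, 0], [0, 0, 0]], [[0, 2.2, 0], [0, 0, 0]], [[0, 2.2, 0], [0, 0, 0]], [[0, 2.2, 0], [0, 0, 0]]]'

```text
time_s: 26.38
eef_pos: [0.6771, 0.0063, 0.1223]
orientation: [-2.125, -2.312, 0.001]
contact_force: [-3.3, 0.5, -6.7]
opening: 0.0266
finger_force: 60.6
```

```bash
python3 - <<'E'
from h import *
plan([]); snap('wrist','w9.png'); im=cv2.imread('pics/w9.png'); cv2.imwrite('pics/w9c.png',im[100:400,150:520])
E
```

```text
t 26.38 p [0.6771 0.0063 0.1223] F [-3.3  0.5 -6.7] open 0.0266 q [-0.06  0.67  1.36  0.    1.11 -0.14]
```

View pics/w9c.png

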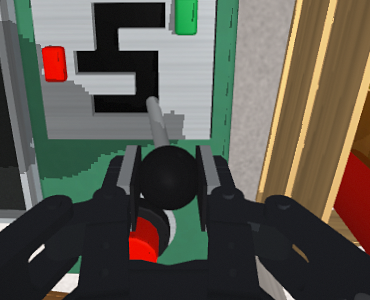

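Call:
servo_tool --rows '[[[0.7, 0, -0.2], [0, 0, 0]], [[1.4, 0, -0.3], [0, 0, 0]], [[2.1, 0, -0.4], [0, 0, 0]], [[2.1, 0, -0.4], [0, 0, 0]]]'

```text
time_s: 26.92
eef_pos: [0.6753, 0.028, 0.1274]
orientation: [-2.124, -2.314, 0.0]
contact_force: [-2.9, -0.2, -8.3]
opening: 0.027
finger_force: 60.4
```

Call:
servo_tool --rows '[[[0.7, 0, -0.1], [0, 0, 0]], [[1.4, 0, -0.2], [0, 0, 0]], [[2.1, 0, -0.2], [0, 0, 0]], [[2.1, 0, -0.2], [0, 0, 0]], [[2.1, 0, -0.2], [0, 0, 0]]]'

```text
time_s: 27.55
eef_pos: [0.6736, 0.0481, 0.1293]
orientation: [-2.126, -2.312, 0.0]
contact_force: [-4.1, 0.5, -9.5]
opening: 0.0263
finger_force: 64.4
```

```bash
python3 - <<'E'
from h import *
plan([]); snap('wrist','w10.png'); im=cv2.imread('pics/w10.png'); cv2.imwrite('pics/w10c.png',im[100:400,150:520])
E
```

```text
t 27.55 p [0.6736 0.0481 0.1293] F [-4.1  0.5 -9.5] open 0.0263 q [ 0.    0.66  1.37  0.    1.12 -0.08]
```

View pics/w10c.png

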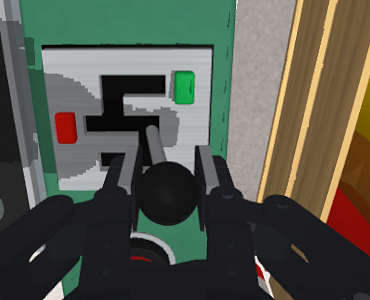

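Call:
servo_tool --rows '[[[0.3, 0, 0], [0, 0, 0]], [[0.3, -0.7, 0], [0, 0, 0]], [[0.3, -1.4, 0], [0, 0, 0]], [[0.3, -1.9, -0.1], [0, 0, 0]], [[0.3, -1.9, -0.1], [0, 0, 0]]]'

```text
time_s: 28.22
eef_pos: [0.6548, 0.0494, 0.1316]
orientation: [2.124, 2.312, 0.002]
contact_force: [-0.6, 0.4, 0.4]
opening: -0.0002
finger_force: 0.1
```

Call:
servo_tool --rows '[[[0, -0.7, 0], [0, 0, 0]], [[0, -1.4, 0], [0, 0, 0]], [[0, -1.9, 0.1], [0, 0, 0]], [[0, -1.9, 0.1], [0, 0, 0]]]'

```text
time_s: 28.72
eef_pos: [0.6353, 0.0477, 0.1294]
orientation: [-2.126, -2.313, 0.0]
contact_force: [0.8, 1.4, -0.1]
opening: -0.0002
finger_force: 0.0
```

```bash
python3 - <<'E'
from h import *
plan([]); snap('wrist','w11.png'); im=cv2.imread('pics/w11.png'); cv2.imwrite('pics/w11c.png',im[100:400,150:520])
E
```

```text
t 28.73 p [0.6353 0.0477 0.1294] F [ 0.8  1.4 -0.1] open -0.0002 q [ 0.    0.59  1.48 -0.    1.07 -0.08]
```

View pics/w11c.png

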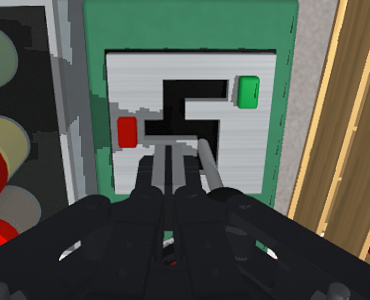

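Call:
servo_tool --rows '[[[0, 0, -5], [0, 0, 0]], [[0, 0, -10], [0, 0, 0]], [[-4, -2, -14], [0, 0, 0]], [[-8, -3, -14], [0, 0, 0]], [[-8, -3, -14], [0, 0, 0]], [[-8, -3, -14], [0, 0, 0]]]' --hand 0.6

```text
time_s: 29.52
eef_pos: [0.6126, -0.0341, 0.2691]
orientation: [-2.126, -2.312, 0.0]
contact_force: [0.4, 0.3, -0.4]
opening: 0.0509
finger_force: 0.0
```

```bash
cat > knob.py <<'E'
from h import *
import sys
def knob(f,z):
    im,s=snap('wrist',f);im=im[...,::-1];V=im.max(2)
    k=((V<50)*255).astype(np.uint8);k=cv2.morphologyEx(k,cv2.MORPH_OPEN,cv2.getStructuringElement(cv2.MORPH_ELLIPSE,(21,21)))
    for c in cv2.findContours(k,0,cv2.CHAIN_APPROX_NONE)[0]:
        (u,v),rad=cv2.minEnclosingCircle(c)
        if 11<rad<30 and v<260: print('px',round(u,1),round(v,1),round(rad,1),cv2.contourArea(c),'xyz',onz('wrist',[u,v],z,s)[0].round(4))
    plan([])
knob(sys.argv[1],float(sys.argv[2]))
E
python3 knob.py w12.png .162; python3 -c "
import cv2;im=cv2.imread('pics/w12.png');cv2.imwrite('pics/w12c.png',im[0:250,200:520])"
```

```text
px 188.8 175.0 11.6 375.0 xyz [ 0.4981 -0.0318  0.162 ]
t 29.57 p [ 0.6126 -0.0337  0.269 ] F [-0.  -0.5  0.2] open 0.0512 q [-0.13  0.42  1.4   0.    1.32 -0.22]
```

View pics/w12c.png

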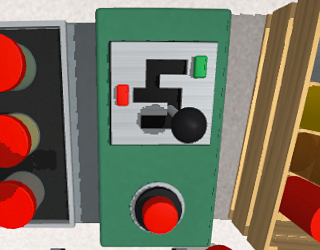

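```bash
cat > knob.py <<'E'
from h import *
def knob(im,s,z,roi):
    x0,y0,x1,y1=roi
    g=cv2.cvtColor(im[y0:y1,x0:x1],cv2.COLOR_RGB2GRAY);g=cv2.resize(g,None,fx=4,fy=4,interpolation=cv2.INTER_CUBIC)
    c=cv2.HoughCircles(cv2.GaussianBlur(g,(5,5),0),cv2.HOUGH_GRADIENT,1.5,30,param1=120,param2=20,minRadius=56,maxRadius=84)
    for q in (c[0][:3] if c is not None else []):
        u,v=x0+q[0]/4,y0+q[1]/4; print('px',round(u,1),round(v,1),round(q[2]/4,1),'xyz',onz('wrist',[u,v],z,s)[0].round(4))
E
python3 - <<'E'
from knob import *
s=monitor.sense()
im=cv2.cvtColor(cv2.imread('pics/w12.png'),cv2.COLOR_BGR2RGB)
knob(im,s,.158,(350,90,425,160))
s7=__import__('pickle').load(open('s7.pkl','rb'))
knob(cv2.cvtColor(cv2.imread('pics/w7.png'),cv2.COLOR_BGR2RGB),s7,.1565,(330,95,405,165))
E
```

```text
px 388.8 125.1 18.3 xyz [0.6676 0.0257 0.158 ]
px 365.8 131.9 17.3 xyz [0.6347 0.0016 0.1565]
px 342.2 109.8 20.0 xyz [0.6124 0.0182 0.1565]
```

```bash
python3 - <<'E'
from h import *
plan([(.668,.0257,.20,4.8)])
E
```

```text
t 29.57 p [ 0.6126 -0.0337  0.269 ] F [-0.  -0.5  0.2] open 0.0512 q [-0.13  0.42  1.4   0.    1.32 -0.22]
[[5.45, 6.02, 6.9], [-0.001, 0.0, 1.571]]
```

Call:
servo_tool --rows '[[[2, 2, 0], [0, 0, 1.571]], [[4, 4, 0], [0, 0, 1.571]], [[5.5, 6, 0], [0, 0, 1.571]], [[5.5, 6, 2], [0, 0, 1.571]], [[5.5, 6, 4], [0, 0, 1.571]], [[5.5, 6, 6.9], [0, 0, 1.571]], [[5.5, 6, 6.9], [0, 0, 1.571]], [[5.5, 6, 6.9], [0, 0, 1.571]], [[5.5, 6, 6.9], [0, 0, 1.571]], [[5.5, 6, 6.9], [0, 0, 1.571]]]' --hand 0.7

```text
time_s: 30.82
eef_pos: [0.6677, 0.0265, 0.2]
orientation: [-3.139, -0.135, 0.001]
contact_force: [0.6, 0.5, 0.4]
opening: 0.0596
finger_force: 0.0
```

Call:
servo_tool --rows '[[[0, 0, 3], [0, 0, 0]], [[0, 0, 6.8], [0, 0, 0]], [[0, 0, 6.8], [0, 0, 0]], [[0, 0, 6.8], [0, 0, 0]], [[0, 0, 6.8], [0, 0, 0]]]'

```text
time_s: 31.45
eef_pos: [0.6685, 0.0255, 0.1342]
orientation: [3.139, 0.133, 0.004]
contact_force: [-0.9, 0.1, -0.4]
opening: 0.0597
finger_force: 0.0
```

Call:
servo_tool --rows '[[[0, 0, 0], [0, 0, 0]], [[0, 0, 0], [0, 0, 0]], [[0, 0, 0], [0, 0, 0]], [[0, 0, 0], [0, 0, 0]]]' --hand 0

```text
time_s: 31.95
eef_pos: [0.6682, 0.0253, 0.1333]
orientation: [3.139, 0.132, 0.003]
contact_force: [-0.4, -1.4, 5.6]
opening: 0.0265
finger_force: 58.7
```

```bash
cat > look.py <<'E'
from knob import *
import sys
im,s=snap('wrist',sys.argv[1]); p=np.array(s['eef_pos']); kz=float(sys.argv[2])
knob(im,s,kz,(270,200,370,330))
K0=np.array([.6345,.0018]);a=np.radians(4.8);M=np.array([[np.cos(a),np.sin(a)],[-np.sin(a),np.cos(a)]])
print('tcp gate XY mm',(M@(p[:2]-K0)*1000).round(1));plan([])
E
python3 look.py w13.png .158
```

```text
px 288.2 237.7 15.8 xyz [0.6814 0.0413 0.158 ]
px 318.2 286.4 18.2 xyz [0.6554 0.0246 0.158 ]
px 327.2 262.4 17.8 xyz [0.6696 0.0214 0.158 ]
tcp gate XY mm [35.6 20.6]
t 32.0 p [0.6682 0.0253 0.1333] F [ 0.5 -0.5  5.6] open 0.0267 q [-0.03  0.64  1.39 -0.    1.11  1.46]
```

Call:
servo_tool --rows '[[[0, -0.5, 0], [0, 0, 0]], [[0, -1, -0.1], [0, 0, 0]], [[0, -1.5, -0.1], [0, 0, 0]], [[0, -2.1, -0.1], [0, 0, 0]], [[0, -2.1, -0.1], [0, 0, 0]], [[0, -2.1, -0.1], [0, 0, 0]]]'

```text
time_s: 32.75
eef_pos: [0.6669, 0.0466, 0.1348]
orientation: [-3.139, -0.132, -0.005]
contact_force: [1.7, 0.6, 8.5]
opening: 0.0268
finger_force: 62.2
```

```bash
python3 look.py w14.png .162
```

```text
px 308.4 239.6 17.4 xyz [0.6812 0.0528 0.162 ]
px 345.9 235.4 15.0 xyz [0.6848 0.0354 0.162 ]
px 291.9 257.6 15.7 xyz [0.6709 0.06   0.162 ]
tcp gate XY mm [36.  41.9]
t 32.8 p [0.6669 0.0466 0.1348] F [1.1 0.  9.1] open 0.0267 q [-0.    0.64  1.39  0.    1.11  1.49]
```

Call:
servo_tool --rows '[[[0, 0, 0], [0, 0, 0]], [[0, 0, 0], [0, 0, 0]], [[0, 0, 0], [0, 0, 0]]]' --hand 0.7

```text
time_s: 33.17
eef_pos: [0.6657, 0.0463, 0.133]
orientation: [-3.139, -0.132, 0.001]
contact_force: [-0.0, -1.0, -1.0]
opening: 0.0593
finger_force: 0.0
```

Call:
servo_tool --rows '[[[0, 0, 0], [0, 0, -1.571]], [[0, 0, 0], [0, 0, -1.571]], [[0, 0, 0], [0, 0, -1.571]], [[0, 0, 0], [0, 0, -1.571]], [[0, 0, 0], [0, 0, -1.571]], [[0, 0, 0], [0, 0, -1.571]], [[0, 0, 0], [0, 0, -1.571]], [[0, 0, 0], [0, 0, -1.571]], [[0, 0, 0], [0, 0, -1.571]], [[0, 0, 0], [0, 0, -1.571]]]'

```text
time_s: 34.42
eef_pos: [0.6658, 0.0463, 0.1332]
orientation: [-2.127, -2.312, 0.0]
contact_force: [0.1, -0.5, 0.9]
opening: 0.0597
finger_force: 0.0
```

Call:
servo_tool --rows '[[[0, 0, 0], [0, 0, 0]], [[0, 0, 0], [0, 0, 0]], [[0, 0, 0], [0, 0, 0]], [[0, 0, 0], [0, 0, 0]]]' --hand 0

```text
time_s: 34.92
eef_pos: [0.666, 0.0463, 0.1337]
orientation: [2.126, 2.312, 0.001]
contact_force: [-0.1, -0.0, 3.6]
opening: 0.0267
finger_force: 58.8
```

```bash
python3 look.py w15.png .162
```

```text
px 297.2 228.7 19.6 xyz [0.6547 0.067  0.162 ]
px 324.9 261.7 20.0 xyz [0.669  0.0509 0.162 ]
px 305.4 226.4 15.0 xyz [0.6584 0.0685 0.162 ]
tcp gate XY mm [35.2 41.7]
t 34.98 p [0.6661 0.0463 0.1337] F [-0.7  0.   4.1] open 0.0268 q [-0.    0.64  1.39  0.    1.11 -0.08]
```

Call:
servo_tool --rows '[[[0, -0.6, 0], [0, 0, 0]], [[0, -1.2, -0.1], [0, 0, 0]], [[0, -1.8, -0.1], [0, 0, 0]], [[0, -2.4, -0.1], [0, 0, 0]], [[0, -3.1, -0.1], [0, 0, 0]], [[0, -3.1, -0.1], [0, 0, 0]], [[0, -3.1, -0.1], [0, 0, 0]]]'

```text
time_s: 35.85
eef_pos: [0.6363, 0.0437, 0.1366]
orientation: [2.124, 2.31, 0.005]
contact_force: [-0.2, 0.2, 14.6]
opening: 0.0268
finger_force: 58.8
```

```bash
python3 look.py w16.png .163
```

```text
px 346.3 226.4 20.4 xyz [0.6475 0.0666 0.163 ]
px 301.7 221.9 18.7 xyz [0.6266 0.0671 0.163 ]
px 311.4 277.4 20.4 xyz [0.6334 0.0377 0.163 ]
tcp gate XY mm [ 5.3 41.6]
t 35.9 p [0.6363 0.0437 0.1366] F [-0.4  0.  15.1] open 0.0269 q [-0.    0.58  1.48 -0.    1.07 -0.09]
```

Call:
servo_tool --rows '[[[0, 0, 0], [0, 0, 0]], [[0, 0, 0], [0, 0, 0]], [[0, 0, 0], [0, 0, 0]]]' --hand 0.7

```text
time_s: 36.28
eef_pos: [0.6345, 0.0437, 0.1338]
orientation: [-2.126, -2.312, 0.001]
contact_force: [-0.3, 0.3, 0.2]
opening: 0.0602
finger_force: 0.0
```

Call:
servo_tool --rows '[[[0, 0, 0], [0, 0, 1.571]], [[0, 0, 0], [0, 0, 1.571]], [[0, 0, 0], [0, 0, 1.571]], [[0, 0, 0], [0, 0, 1.571]], [[0, 0, 0], [0, 0, 1.571]], [[0, 0, 0], [0, 0, 1.571]], [[0, 0, 0], [0, 0, 1.571]], [[0, 0, 0], [0, 0, 1.571]], [[0, 0, 0], [0, 0, 1.571]], [[0, 0, 0], [0, 0, 1.571]]]'

```text
time_s: 37.52
eef_pos: [0.6348, 0.0437, 0.1341]
orientation: [-3.139, -0.133, 0.001]
contact_force: [-0.3, -0.7, -0.4]
opening: 0.0601
finger_force: 0.0
```

Call:
servo_tool --rows '[[[0, 0, 0], [0, 0, 0]], [[0, 0, 0], [0, 0, 0]], [[0, 0, 0], [0, 0, 0]], [[0, 0, 0], [0, 0, 0]]]' --hand 0

```text
time_s: 38.02
eef_pos: [0.6352, 0.0437, 0.1347]
orientation: [-3.139, -0.132, -0.001]
contact_force: [-1.2, 0.4, 4.1]
opening: 0.0269
finger_force: 58.8
```

```bash
python3 look.py w17.png .163
```

```text
px 343.7 223.4 20.8 xyz [0.6596 0.0344 0.163 ]
px 293.1 224.9 17.4 xyz [0.6569 0.0576 0.163 ]
px 284.1 230.2 20.8 xyz [0.6539 0.0616 0.163 ]
tcp gate XY mm [ 4.2 41.7]
t 38.08 p [0.6352 0.0437 0.1347] F [-0.8  0.1  3.1] open 0.0269 q [-0.    0.59  1.48  0.    1.07  1.48]
```

Call:
servo_tool --rows '[[[0, -0.7, 0], [0, 0, 0]], [[0, -1.4, 0], [0, 0, 0]], [[0, -2.1, 0.1], [0, 0, 0]], [[0, -2.8, 0.2], [0, 0, 0]], [[0, -3.5, 0.3], [0, 0, 0]], [[0, -4.2, 0.5], [0, 0, 0]], [[0, -4.2, 0.5], [0, 0, 0]], [[0, -4.2, 0.5], [0, 0, 0]]]'

```text
time_s: 39.08
eef_pos: [0.6321, 0.0863, 0.1305]
orientation: [-3.139, -0.133, -0.003]
contact_force: [-1.3, 0.9, 10.9]
opening: 0.0269
finger_force: 60.5
```

```bash
python3 look.py w18.png .157
```

```text
px 348.6 227.6 17.1 xyz [0.6538 0.0743 0.157 ]
px 321.9 215.2 17.9 xyz [0.659  0.0873 0.157 ]
tcp gate XY mm [ 4.7 84.4]
t 39.12 p [0.6321 0.0863 0.1305] F [-1.2  0.1  9.7] open 0.0262 q [0.06 0.59 1.48 0.   1.07 1.55]
```

Call:
servo_tool --rows '[[[0, 0, 0], [0, 0, 0]], [[0, 0, 0], [0, 0, 0]], [[0, 0, 0], [0, 0, 0]]]' --hand 0.7

```text
time_s: 39.5
eef_pos: [0.6313, 0.0857, 0.129]
orientation: [-3.139, -0.132, 0.001]
contact_force: [0.8, -0.1, -0.2]
opening: 0.0597
finger_force: 0.0
```

Call:
servo_tool --rows '[[[0, 0, 0], [0, 0, -1.571]], [[0, 0, 0], [0, 0, -1.571]], [[0, 0, 0], [0, 0, -1.571]], [[0, 0, 0], [0, 0, -1.571]], [[0, 0, 0], [0, 0, -1.571]], [[0, 0, 0], [0, 0, -1.571]], [[0, 0, 0], [0, 0, -1.571]], [[0, 0, 0], [0, 0, -1.571]], [[0, 0, 0], [0, 0, -1.571]], [[0, 0, 0], [0, 0, -1.571]]]'

```text
time_s: 40.75
eef_pos: [0.6314, 0.0856, 0.1292]
orientation: [-2.127, -2.312, 0.0]
contact_force: [-0.4, 1.1, 0.1]
opening: 0.0596
finger_force: 0.0
```

Call:
servo_tool --rows '[[[0, 0, 0], [0, 0, 0]], [[0, 0, 0], [0, 0, 0]], [[0, 0, 0], [0, 0, 0]], [[0, 0, 0], [0, 0, 0]]]' --hand 0

```text
time_s: 41.25
eef_pos: [0.6316, 0.0856, 0.1297]
orientation: [2.126, 2.312, 0.001]
contact_force: [-0.7, 1.0, 4.2]
opening: 0.0268
finger_force: 59.0
```

Call:
servo_tool --rows '[[[0, 0.7, 0], [0, 0, 0]], [[0, 1.4, 0], [0, 0, 0]], [[0, 2.1, 0], [0, 0, 0]], [[0, 2.8, 0], [0, 0, 0]], [[0, 3.5, 0], [0, 0, 0]], [[0, 4.2, 0], [0, 0, 0]], [[0, 4.2, 0], [0, 0, 0]], [[0, 4.2, 0], [0, 0, 0]]]'

```text
time_s: 42.25
eef_pos: [0.6731, 0.089, 0.1289]
orientation: [-2.127, -2.311, 0.001]
contact_force: [-3.3, 0.3, -0.3]
opening: 0.0267
finger_force: 60.5
```

```bash
python3 look.py w19.png .157
```

```text
px 335.4 226.4 19.1 xyz [0.6792 0.1122 0.157 ]
px 349.7 229.1 14.6 xyz [0.686  0.1114 0.157 ]
px 337.7 217.8 17.1 xyz [0.6798 0.1165 0.157 ]
tcp gate XY mm [45.7 83.6]
t 42.3 p [0.673  0.0889 0.129 ] F [-1.2  0.4 -0.4] open 0.0268 q [ 0.06  0.67  1.36  0.    1.12 -0.02]
```

Call:
servo_tool --rows '[[[0, 0.3, 0], [0, 0, 0]], [[0, 0.6, 0], [0, 0, 0]], [[0, 0.6, 0], [0, 0, 0]], [[0, 0.6, 0], [0, 0, 0]]]'

```text
time_s: 42.8
eef_pos: [0.6774, 0.0896, 0.1292]
orientation: [-2.122, -2.312, 0.006]
contact_force: [-17.8, -1.1, 5.4]
opening: 0.0264
finger_force: 61.2
```

Call:
servo_tool --rows '[[[0, 0, 0], [0, 0, 0]], [[0, -0.5, 0], [0, 0, 0]], [[0, -0.5, 0], [0, 0, 0]], [[0, -0.5, -5], [0, 0, 0]], [[0, -0.5, -9], [0, 0, 0]], [[0, -0.5, -9], [0, 0, 0]], [[0, -0.5, -9], [0, 0, 0]]]' --hand 0.6

```text
time_s: 43.68
eef_pos: [0.6741, 0.0891, 0.2187]
orientation: [-2.126, -2.313, 0.001]
contact_force: [-0.1, -0.4, 0.0]
opening: 0.051
finger_force: 0.0
```

```bash
python3 - <<'E'
from h import *
plan([(.658,-.0715,.16,94.8)])
E
```

```text
t 43.67 p [0.6741 0.0891 0.2187] F [-0.1 -0.4  0. ] open 0.051 q [ 0.06  0.59  1.27 -0.    1.29 -0.02]
[[-15.87, -2.95, 5.87], [-0.001, 0.0, 0.0]]
```

Call:
servo_tool --rows '[[[-5, -1, 0], [0, 0, 0]], [[-10, -2, 0], [0, 0, 0]], [[-15.9, -3, 0], [0, 0, 0]], [[-15.9, -3, 0], [0, 0, 0]], [[-15.9, -3, 0], [0, 0, 0]], [[-15.9, -3, 0], [0, 0, 0]]]' --hand 0

```text
time_s: 44.42
eef_pos: [0.6578, -0.0706, 0.2188]
orientation: [-2.124, -2.314, 0.0]
contact_force: [0.0, 0.8, -0.1]
opening: 0.0
finger_force: 0.0
```

```bash
python3 - <<'E'
from knob import *
im,s=snap('wrist','w20.png'); knob(im,s,.156,(300,0,450,130)); plan([(.658,-.0715,.135,94.8)])
E
```

```text
px 367.7 13.3 18.2 xyz [0.6781 0.0617 0.156 ]
px 414.9 100.3 20.0 xyz [0.7173 0.0112 0.156 ]
px 449.4 108.2 20.8 xyz [0.7423 0.0084 0.156 ]
t 44.48 p [ 0.6578 -0.0706  0.219 ] F [0.2 0.  0.8] open -0.0001 q [-0.18  0.55  1.32  0.    1.27 -0.26]
[[-0.1, 0.01, 8.4], [-0.001, -0.0, 0.002]]
```

Call:
servo_tool --rows '[[[0, 0, 3], [0, 0, 0]], [[0, 0, 6], [0, 0, 0]], [[0, 0, 8.5], [0, 0, 0]], [[0, 0, 9], [0, 0, 0]], [[0, 0, 9], [0, 0, 0]], [[0, 0, 9], [0, 0, 0]]]'

```text
time_s: 45.22
eef_pos: [0.6584, -0.0717, 0.1307]
orientation: [2.125, 2.312, 0.002]
contact_force: [-0.4, -0.4, -0.1]
opening: -0.0002
finger_force: 0.0
```

Call:
servo_tool --rows '[[[0, 0, 0.5], [0, 0, 0]], [[0, 0, 1], [0, 0, 0]], [[0, 0, 1.5], [0, 0, 0]], [[0, 0, 1.8], [0, 0, 0]], [[0, 0, 1.8], [0, 0, 0]]]'

```text
time_s: 45.85
eef_pos: [0.6577, -0.0718, 0.1113]
orientation: [-2.126, -2.313, 0.0]
contact_force: [0.1, 0.2, 0.3]
opening: 0.0001
finger_force: 0.0
```

Call:
servo_tool --rows '[[[0, 0, 0.2], [0, 0, 0]], [[0, 0, 0.4], [0, 0, 0]], [[0, 0, 0.4], [0, 0, 0]]]'

```text
time_s: 46.22
eef_pos: [0.6579, -0.0718, 0.1075]
orientation: [2.126, 2.313, 0.0]
contact_force: [-0.6, -0.1, 5.0]
opening: -0.0
finger_force: 2.0
```

Call:
servo_tool --rows '[[[0, 0, 0.4], [0, 0, 0]], [[0, 0, 0.8], [0, 0, 0]], [[0, 0, 1.2], [0, 0, 0]], [[0, 0, 1.5], [0, 0, 0]], [[0, 0, 1.5], [0, 0, 0]]]'

```text
time_s: 46.85
eef_pos: [0.6583, -0.0718, 0.095]
orientation: [2.125, 2.312, 0.001]
contact_force: [-10.2, 1.3, 25.0]
opening: 0.0001
finger_force: 12.7
```

Call:
servo_tool --rows '[[[0, 0, 0.2], [0, 0, 0]], [[0, 0, 0.3], [0, 0, 0]], [[0, 0, 0.3], [0, 0, 0]]]'

```text
time_s: 47.22
eef_pos: [0.6586, -0.0719, 0.0947]
orientation: [2.124, 2.311, 0.002]
contact_force: [-19.5, 3.0, 47.0]
opening: -0.0
finger_force: 23.5
```

Call:
servo_tool --rows '[[[0, 0, -2], [0, 0, 0]], [[0, 0, -5], [0, 0, 0]], [[0, 0, -11], [0, 0, 0]], [[0, 0, -11], [0, 0, 0]], [[0, 0, -11], [0, 0, 0]]]'

```text
time_s: 47.85
eef_pos: [0.6575, -0.0717, 0.1984]
orientation: [-2.126, -2.312, 0.001]
contact_force: [-0.4, -0.2, -0.5]
opening: 0.0001
finger_force: 0.0
```

```bash
python3 - <<'E'
from h import *
plan([(.674,.0890,.215,94.8),(.674,.0890,.125,94.8)])
E
```

```text
t 47.85 p [ 0.6575 -0.0717  0.1984] F [-0.4 -0.2 -0.5] open 0.0001 q [-0.18  0.57  1.35  0.    1.23 -0.26]
[[15.88, 2.99, -1.66], [-0.001, -0.0, 0.0]]
[[0.0, 0.0, 9.0], [0.0, 0.0, 0.0]]
```

Call:
servo_tool --rows '[[[0, 0, -1.7], [0, 0, 0]], [[5, 1, -1.7], [0, 0, 0]], [[10, 2, -1.7], [0, 0, 0]], [[15.9, 3, -1.7], [0, 0, 0]], [[15.9, 3, -1.7], [0, 0, 0]], [[15.9, 3, -1.7], [0, 0, 0]], [[15.9, 3, 4], [0, 0, 0]], [[15.9, 3, 7.3], [0, 0, 0]], [[15.9, 3, 7.3], [0, 0, 0]], [[15.9, 3, 7.3], [0, 0, 0]]]' --hand 0.7

```text
time_s: 49.1
eef_pos: [0.6753, 0.0884, 0.1282]
orientation: [2.126, 2.311, 0.002]
contact_force: [1.1, 0.5, 0.5]
opening: 0.0596
finger_force: 0.0
```

Call:
servo_tool --rows '[[[0, 0, 0], [0, 0, 0]], [[0, 0, 0], [0, 0, 0]], [[0, 0, 0], [0, 0, 0]], [[0, 0, 0], [0, 0, 0]]]' --hand 0

```text
time_s: 49.6
eef_pos: [0.6751, 0.0894, 0.128]
orientation: [2.125, 2.312, 0.003]
contact_force: [0.4, 2.4, 5.5]
opening: 0.0264
finger_force: 58.6
```

```bash
python3 look.py w21.png .157
```

```text
px 345.2 226.4 17.9 xyz [0.6855 0.1134 0.157 ]
px 333.6 225.3 19.6 xyz [0.6802 0.1135 0.157 ]
px 326.8 255.3 18.2 xyz [0.6785 0.0978 0.157 ]
tcp gate XY mm [47.8 83.9]
t 49.65 p [0.6751 0.0894 0.128 ] F [-0.4  1.   4.9] open 0.0265 q [ 0.06  0.67  1.35  0.    1.12 -0.02]
```

Call:
servo_tool --rows '[[[0, -0.7, 0], [0, 0, 0]], [[0, -1.4, 0], [0, 0, 0]], [[0, -2.1, 0], [0, 0, 0]], [[0, -2.8, 0], [0, 0, 0]], [[0, -3.5, 0], [0, 0, 0]], [[0, -4.3, 0], [0, 0, 0]], [[0, -4.3, 0], [0, 0, 0]], [[0, -4.3, 0], [0, 0, 0]]]'

```text
time_s: 50.65
eef_pos: [0.6325, 0.0863, 0.1293]
orientation: [2.127, 2.31, 0.006]
contact_force: [-4.2, 3.7, 17.3]
opening: 0.0263
finger_force: 63.5
```

Call:
servo_tool --rows '[[[0, 0, 0], [0, 0, 0]], [[0, 0, 0], [0, 0, 0]], [[0, 0, 0], [0, 0, 0]]]' --hand 0.7

```text
time_s: 51.02
eef_pos: [0.6314, 0.0855, 0.1262]
orientation: [-2.126, -2.313, 0.0]
contact_force: [0.4, 0.6, -0.3]
opening: 0.0599
finger_force: 0.0
```

Call:
servo_tool --rows '[[[0, 0, 0], [0, 0, 1.571]], [[0, 0, 0], [0, 0, 1.571]], [[0, 0, 0], [0, 0, 1.571]], [[0, 0, 0], [0, 0, 1.571]], [[0, 0, 0], [0, 0, 1.571]], [[0, 0, 0], [0, 0, 1.571]], [[0, 0, 0], [0, 0, 1.571]], [[0, 0, 0], [0, 0, 1.571]], [[0, 0, 0], [0, 0, 1.571]], [[0, 0, 0], [0, 0, 1.571]]]'

```text
time_s: 52.28
eef_pos: [0.6314, 0.0855, 0.1262]
orientation: [3.139, 0.133, -0.001]
contact_force: [-0.5, -0.3, -0.4]
opening: 0.0598
finger_force: 0.0
```

Call:
servo_tool --rows '[[[0, 0, 0], [0, 0, 0]], [[0, 0, 0], [0, 0, 0]], [[0, 0, 0], [0, 0, 0]], [[0, 0, 0], [0, 0, 0]]]' --hand 0

```text
time_s: 52.78
eef_pos: [0.6317, 0.0857, 0.1267]
orientation: [-3.139, -0.132, -0.001]
contact_force: [-1.0, 1.8, 3.7]
opening: 0.0265
finger_force: 58.9
```

```bash
python3 look.py w22.png .157
```

```text
px 321.6 221.2 18.7 xyz [0.6572 0.0867 0.157 ]
px 287.8 235.1 15.8 xyz [0.649  0.1015 0.157 ]
px 313.3 222.7 17.1 xyz [0.6561 0.0904 0.157 ]
tcp gate XY mm [ 4.2 83.8]
t 52.83 p [0.6316 0.0857 0.1267] F [-1.1  1.7  4.1] open 0.0268 q [0.06 0.6  1.49 0.   1.06 1.55]
```

Call:
servo_tool --rows '[[[0, 0.7, -0.1], [0, 0, 0]], [[0, 1.4, -0.3], [0, 0, 0]], [[0, 2.1, -0.4], [0, 0, 0]], [[0, 2.8, -0.5], [0, 0, 0]], [[0, 3.5, -0.6], [0, 0, 0]], [[0, 4.2, -0.6], [0, 0, 0]], [[0, 4.2, -0.6], [0, 0, 0]], [[0, 4.2, -0.6], [0, 0, 0]]]'

```text
time_s: 53.82
eef_pos: [0.6357, 0.044, 0.1337]
orientation: [-3.138, -0.131, -0.003]
contact_force: [-2.5, 2.9, 12.6]
opening: 0.0268
finger_force: 61.0
```

Call:
servo_tool --rows '[[[0, 0, 0], [0, 0, 0]], [[0, 0, 0], [0, 0, 0]], [[0, 0, 0], [0, 0, 0]]]' --hand 0.7

```text
time_s: 54.2
eef_pos: [0.6348, 0.0435, 0.132]
orientation: [3.139, 0.132, -0.001]
contact_force: [-0.1, 0.3, -0.3]
opening: 0.0599
finger_force: 0.0
```

Call:
servo_tool --rows '[[[0, 0, 0], [0, 0, -1.571]], [[0, 0, 0], [0, 0, -1.571]], [[0, 0, 0], [0, 0, -1.571]], [[0, 0, 0], [0, 0, -1.571]], [[0, 0, 0], [0, 0, -1.571]], [[0, 0, 0], [0, 0, -1.571]], [[0, 0, 0], [0, 0, -1.571]], [[0, 0, 0], [0, 0, -1.571]], [[0, 0, 0], [0, 0, -1.571]], [[0, 0, 0], [0, 0, -1.571]]]'

```text
time_s: 55.45
eef_pos: [0.6349, 0.0436, 0.1322]
orientation: [-2.127, -2.312, 0.001]
contact_force: [0.0, 0.3, -0.3]
opening: 0.0598
finger_force: 0.0
```

Call:
servo_tool --rows '[[[0, 0, 0], [0, 0, 0]], [[0, 0, 0], [0, 0, 0]], [[0, 0, 0], [0, 0, 0]], [[0, 0, 0], [0, 0, 0]]]' --hand 0

```text
time_s: 55.95
eef_pos: [0.6352, 0.0437, 0.1327]
orientation: [2.126, 2.312, 0.001]
contact_force: [-1.2, 0.0, 4.9]
opening: 0.027
finger_force: 59.0
```

```bash
python3 look.py w23.png .157
```

```text
px 348.2 231.7 20.8 xyz [0.648  0.0631 0.157 ]
tcp gate XY mm [ 4.2 41.7]
t 56.0 p [0.6352 0.0437 0.1327] F [ 0.1 -0.4  4.8] open 0.0265 q [-0.    0.59  1.48 -0.    1.07 -0.09]
```

Now +X to turn_2, regrip, then −Y to turn_1.

Call:
servo_tool --rows '[[[0, 0.7, 0], [0, 0, 0]], [[0, 1.4, 0], [0, 0, 0]], [[0, 2.1, 0], [0, 0, 0]], [[0, 2.8, 0], [0, 0, 0]], [[0, 3.5, 0.1], [0, 0, 0]], [[0, 3.7, 0.1], [0, 0, 0]], [[0, 3.7, 0.1], [0, 0, 0]], [[0, 3.7, 0.1], [0, 0, 0]]]'

```text
time_s: 57.0
eef_pos: [0.6712, 0.0468, 0.1304]
orientation: [-2.125, -2.312, 0.002]
contact_force: [-2.0, 0.1, -10.5]
opening: 0.0268
finger_force: 62.0
```

Call:
servo_tool --rows '[[[0, 0, 0], [0, 0, 0]], [[0, 0, 0], [0, 0, 0]], [[0, 0, 0], [0, 0, 0]]]' --hand 0.7

```text
time_s: 57.38
eef_pos: [0.6725, 0.0468, 0.1322]
orientation: [2.125, 2.312, 0.002]
contact_force: [0.9, -0.7, -0.5]
opening: 0.0598
finger_force: 0.0
```

Call:
servo_tool --rows '[[[0, 0, 0], [0, 0, 1.571]], [[0, 0, 0], [0, 0, 1.571]], [[0, 0, 0], [0, 0, 1.571]], [[0, 0, 0], [0, 0, 1.571]], [[0, 0, 0], [0, 0, 1.571]], [[0, 0, 0], [0, 0, 1.571]], [[0, 0, 0], [0, 0, 1.571]], [[0, 0, 0], [0, 0, 1.571]], [[0, 0, 0], [0, 0, 1.571]], [[0, 0, 0], [0, 0, 1.571]]]'

```text
time_s: 58.62
eef_pos: [0.6722, 0.0468, 0.1318]
orientation: [3.139, 0.132, 0.001]
contact_force: [0.3, 0.4, 0.2]
opening: 0.0599
finger_force: 0.0
```

Call:
servo_tool --rows '[[[0, 0, 0], [0, 0, 0]], [[0, 0, 0], [0, 0, 0]], [[0, 0, 0], [0, 0, 0]], [[0, 0, 0], [0, 0, 0]]]' --hand 0

```text
time_s: 59.12
eef_pos: [0.6722, 0.0468, 0.1318]
orientation: [3.139, 0.132, 0.002]
contact_force: [0.3, -0.8, 4.3]
opening: 0.0269
finger_force: 58.8
```

```bash
python3 look.py w24.png .162
```

```text
px 305.4 240.7 18.2 xyz [0.6873 0.0544 0.162 ]
tcp gate XY mm [41.4 41.7]
t 59.17 p [0.6722 0.0468 0.1318] F [0.1 0.1 4.5] open 0.027 q [ 0.    0.65  1.37 -0.    1.12  1.49]
```

Call:
servo_tool --rows '[[[0, 0.7, 0], [0, 0, 0]], [[0, 1.4, 0.1], [0, 0, 0]], [[0, 2.1, 0.2], [0, 0, 0]], [[0, 2.8, 0.3], [0, 0, 0]], [[0, 3.5, 0.4], [0, 0, 0]], [[0, 4.2, 0.6], [0, 0, 0]], [[0, 4.2, 0.6], [0, 0, 0]], [[0, 4.2, 0.6], [0, 0, 0]]]'

```text
time_s: 60.18
eef_pos: [0.6749, 0.0047, 0.1246]
orientation: [3.138, 0.131, -0.002]
contact_force: [0.0, -0.8, -3.6]
opening: 0.0271
finger_force: 62.2
```

Call:
servo_tool --rows '[[[0, 0, 0], [0, 0, 0]], [[0, 0, 0], [0, 0, 0]], [[0, 0, 0], [0, 0, 0]]]' --hand 0.7

```text
time_s: 60.55
eef_pos: [0.6755, 0.005, 0.1256]
orientation: [3.139, 0.132, 0.001]
contact_force: [-0.5, 0.6, 0.4]
opening: 0.0597
finger_force: 0.0
```

Call:
servo_tool --rows '[[[0, 0, 0], [0, 0, -1.571]], [[0, 0, 0], [0, 0, -1.571]], [[0, 0, 0], [0, 0, -1.571]], [[0, 0, 0], [0, 0, -1.571]], [[0, 0, 0], [0, 0, -1.571]], [[0, 0, 0], [0, 0, -1.571]], [[0, 0, 0], [0, 0, -1.571]], [[0, 0, 0], [0, 0, -1.571]], [[0, 0, 0], [0, 0, -1.571]], [[0, 0, 0], [0, 0, -1.571]]]'

```text
time_s: 61.8
eef_pos: [0.6755, 0.005, 0.1256]
orientation: [2.127, 2.312, 0.0]
contact_force: [-0.0, -1.3, -0.4]
opening: 0.0604
finger_force: 0.0
```

Call:
servo_tool --rows '[[[0, 0, 0], [0, 0, 0]], [[0, 0, 0], [0, 0, 0]], [[0, 0, 0], [0, 0, 0]], [[0, 0, 0], [0, 0, 0]]]' --hand 0

```text
time_s: 62.3
eef_pos: [0.6756, 0.0049, 0.1257]
orientation: [2.126, 2.312, 0.0]
contact_force: [-0.8, -0.5, 3.5]
opening: 0.0268
finger_force: 58.8
```

```bash
python3 look.py w25.png .157
```

```text
px 348.9 215.2 20.0 xyz [0.6868 0.0354 0.157 ]
px 315.9 225.3 15.5 xyz [0.6726 0.0293 0.157 ]
tcp gate XY mm [41.2 -0.4]
t 62.35 p [0.6756 0.0049 0.1257] F [ 0.  -1.5  3.7] open 0.0271 q [-0.06  0.66  1.37 -0.    1.11 -0.15]
```

Now −X into the off slot, up to contact.

Call:
servo_tool --rows '[[[0, -0.7, 0], [0, 0, 0]], [[0, -1.4, 0], [0, 0, 0]], [[0, -2.1, 0], [0, 0, 0]], [[0, -2.8, 0], [0, 0, 0]], [[0, -3.5, 0], [0, 0, 0]], [[0, -4.2, 0], [0, 0, 0]], [[0, -4.2, 0], [0, 0, 0]], [[0, -4.2, 0], [0, 0, 0]]]'

```text
time_s: 63.35
eef_pos: [0.6349, 0.0016, 0.1275]
orientation: [2.126, 2.309, 0.005]
contact_force: [-0.3, 0.9, 14.5]
opening: 0.0265
finger_force: 61.1
```

Call:
servo_tool --rows '[[[0, -0.3, 0], [0, 0, 0]], [[0, -0.6, 0], [0, 0, 0]], [[0, -0.7, 0], [0, 0, 0]], [[0, -0.7, 0], [0, 0, 0]]]'

```text
time_s: 63.85
eef_pos: [0.6278, 0.0004, 0.1274]
orientation: [2.121, 2.312, 0.003]
contact_force: [-0.2, -2.9, 15.8]
opening: 0.0265
finger_force: 60.2
```

```bash
python3 look.py w26.png .157
```

```text
px 311.1 284.6 14.6 xyz [ 0.625  -0.0076  0.157 ]
tcp gate XY mm [-6.8 -0.9]
t 63.9 p [6.278e-01 4.000e-04 1.274e-01] F [-1.6 -3.5 15.5] open 0.0264 q [-0.07  0.58  1.52 -0.    1.04 -0.16]
```

Call:
servo_tool --rows '[[[0, -0.3, 0], [0, 0, 0]], [[0, -0.5, 0], [0, 0, 0]], [[0, -0.5, 0], [0, 0, 0]]]'

```text
time_s: 64.28
eef_pos: [0.6246, 0.0007, 0.1276]
orientation: [2.121, 2.309, 0.009]
contact_force: [10.2, 4.4, 10.9]
opening: 0.0268
finger_force: 60.3
```

Call:
servo_tool --rows '[[[0, 0, 0], [0, 0, 0]], [[0, 0, 0], [0, 0, 0]], [[0, 0.5, 0], [0, 0, 0]], [[0, 0.5, -5], [0, 0, 0]], [[0, 0.5, -10], [0, 0, 0]], [[-3, -1, -14.5], [0, 0, 0]], [[-5, -2.7, -14.5], [0, 0, 0]], [[-5, -2.7, -14.5], [0, 0, 0]], [[-5, -2.7, -14.5], [0, 0, 0]], [[-5, -2.7, -14.5], [0, 0, 0]]]' --hand 0.7

```text
time_s: 65.53
eef_pos: [0.5991, -0.051, 0.2698]
orientation: [-2.125, -2.313, 0.001]
contact_force: [-0.5, -0.3, -0.4]
opening: 0.0597
finger_force: 0.0
```

```bash
python3 - <<'E'
from knob import *
im,s=snap('wrist','w27.png'); knob(im,s,.1565,(330,95,430,170))
hsv=cv2.cvtColor(im,cv2.COLOR_RGB2HSV);H,S,V=[hsv[...,i].astype(int) for i in range(3)]
m=(((H<8)|(H>172))&(S>150)&(V>60)).astype(np.uint8)
for c in cv2.findContours(m,0,cv2.CHAIN_APPROX_NONE)[0]:
    if cv2.contourArea(c)<250: continue
    P=onz('wrist',c.reshape(-1,2),.092,s)[:,:2].astype(np.float32);print(cv2.boundingRect(c),cv2.minEnclosingCircle(P.reshape(-1,1,2)))
plan([])
E
```

```text
px 354.6 131.2 17.3 xyz [6.261e-01 5.000e-04 1.565e-01]
px 409.7 110.6 19.6 xyz [0.6705 0.0219 0.1565]
px 380.4 113.6 15.4 xyz [0.6461 0.0171 0.1565]
(427, 266, 55, 46) ((0.78702712059021, -0.19111105799674988), 0.04039778932929039)
(356, 181, 38, 39) ((0.665574312210083, -0.08171282708644867), 0.023297183215618134)
(171, 176, 51, 49) ((0.4633124768733978, -0.09873627871274948), 0.03080248087644577)
(493, 165, 81, 68) ((0.8508189916610718, -0.060556016862392426), 0.05760451406240463)
(189, 99, 55, 55) ((0.48724204301834106, -0.013829744420945644), 0.029784414917230606)
(180, 15, 60, 62) ((0.481174498796463, 0.06460671126842499), 0.03010733239352703)
t 65.58 p [ 0.5991 -0.051   0.2699] F [-0.7  0.7  0.2] open 0.0604 q [-0.16  0.39  1.44  0.    1.31 -0.25]
```

```bash
python3 - <<'E'
from h import *
plan([(.462,-.1,.14,94.8),(.462,-.1,.04,94.8),(.462,-.1,.16,94.8),(.57,-.3295,.14,-2.5),(.57,-.3295,.02,-2.5)])
E
```

```text
t 65.58 p [ 0.5991 -0.051   0.2699] F [-0.7  0.7  0.2] open 0.0604 q [-0.16  0.39  1.44  0.    1.31 -0.25]
[[-3.72, -14.06, 13.0], [-0.001, -0.0, 0.001]]
[[0.0, 0.0, 10.0], [0.0, 0.0, 0.0]]
[[0.0, 0.0, -12.0], [0.0, 0.0, 0.0]]
[[-23.77, 8.84, 2.0], [0.0, 0.0, 1.698]]
[[0.0, 0.0, 12.0], [0.0, 0.0, 0.0]]
```

Call:
servo_tool --rows '[[[-1.5, -6, 2], [0, 0, 0]], [[-3, -11, 4], [0, 0, 0]], [[-3.7, -14, 8], [0, 0, 0]], [[-3.7, -14, 12], [0, 0, 0]], [[-3.7, -14, 13], [0, 0, 0]], [[-3.7, -14, 13], [0, 0, 0]], [[-3.7, -14, 18], [0, 0, 0]], [[-3.7, -14, 23], [0, 0, 0]], [[-3.7, -14, 23], [0, 0, 0]], [[-3.7, -14, 23], [0, 0, 0]]]' --hand 1

```text
time_s: 66.82
eef_pos: [0.4641, -0.1006, 0.0425]
orientation: [2.124, 2.311, 0.002]
contact_force: [-0.2, 0.3, 0.6]
opening: 0.0853
finger_force: 0.0
```

Call:
servo_tool --rows '[[[0, 0, 0], [0, 0, 0]], [[0, 0, 0], [0, 0, 0]], [[0, 0, 0], [0, 0, 0]], [[0, 0, 0], [0, 0, 0]], [[0, 0, 0], [0, 0, 0]]]' --hand 0

```text
time_s: 67.45
eef_pos: [0.4634, -0.1005, 0.0423]
orientation: [2.125, 2.311, 0.002]
contact_force: [-3.8, 1.2, 16.7]
opening: 0.0554
finger_force: 60.1
```

Call:
servo_tool --rows '[[[0, 0, -4], [0, 0, 0]], [[0, 0, -9], [0, 0, 0]], [[0, 0, -12], [0, 0, 0]], [[0, 0, -12], [0, 0, 0]], [[0, 0, -12], [0, 0, 0]]]'

```text
time_s: 68.08
eef_pos: [0.462, -0.1001, 0.1598]
orientation: [-2.126, -2.312, 0.0]
contact_force: [-0.3, 0.4, -1.2]
opening: 0.0552
finger_force: 64.3
```

```bash
python3 - <<'E'
from h import *
plan([(.57,-.3295,.16,-2.5)])
E
```

```text
t 68.08 p [ 0.462  -0.1001  0.1598] F [-0.3  0.4 -1.2] open 0.0552 q [-0.31  0.28  1.9   0.    0.97 -0.4 ]
[[-23.76, 8.84, -0.03], [-0.001, 0.0, 1.698]]
```

Call:
servo_tool --rows '[[[-4, 1.5, 0], [0, 0, 0.19]], [[-8, 3, 0], [0, 0, 0.38]], [[-12, 4.4, 0], [0, 0, 0.57]], [[-16, 5.9, 0], [0, 0, 0.76]], [[-20, 7.4, 0], [0, 0, 0.95]], [[-23.8, 8.8, 0], [0, 0, 1.13]], [[-23.8, 8.8, 0], [0, 0, 1.32]], [[-23.8, 8.8, 0], [0, 0, 1.51]], [[-23.8, 8.8, 0], [0, 0, 1.698]], [[-23.8, 8.8, 0], [0, 0, 1.698]]]'

```text
time_s: 69.32
eef_pos: [0.5696, -0.3297, 0.1586]
orientation: [-3.139, 0.067, 0.003]
contact_force: [0.5, 0.3, -2.5]
opening: 0.0554
finger_force: 64.5
```

Call:
servo_tool --rows '[[[0, 0, 5], [0, 0, 0]], [[0, 0, 9], [0, 0, 0]], [[0, 0, 12], [0, 0, 0]], [[0, 0, 12], [0, 0, 0]], [[0, 0, 12], [0, 0, 0]]]'

```text
time_s: 69.95
eef_pos: [0.5707, -0.3304, 0.0414]
orientation: [3.14, -0.065, 0.002]
contact_force: [0.1, 0.7, -0.7]
opening: 0.0553
finger_force: 64.6
```

```bash
python3 - <<'E'
from h import *
plan([(.57,-.3295,.019,-2.5)])
im,s=snap('wrist','w28.png')
hsv=cv2.cvtColor(im,cv2.COLOR_RGB2HSV)
E
```

```text
t 69.95 p [ 0.5707 -0.3304  0.0414] F [ 0.1  0.7 -0.7] open 0.0553 q [-0.6   0.74  1.46  0.    0.94  1.02]
[[-0.07, -0.09, 2.24], [0.001, -0.001, 0.002]]
```

View pics/w28.png

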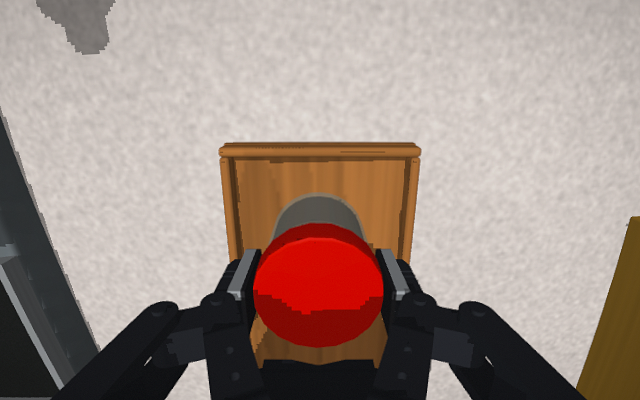

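Call:
servo_tool --rows '[[[0, 0, 1], [0, 0, 0]], [[0, 0, 2], [0, 0, 0]], [[0, 0, 2.3], [0, 0, 0]], [[0, 0, 2.3], [0, 0, 0]]]'

```text
time_s: 70.5
eef_pos: [0.5702, -0.33, 0.0185]
orientation: [-3.141, 0.067, 0.0]
contact_force: [-6.5, 4.1, 13.3]
opening: 0.0551
finger_force: 66.0
```

Call:
servo_tool --rows '[[[0, 0, 0], [0, 0, 0]], [[0, 0, 0], [0, 0, 0]], [[0, 0, 0], [0, 0, 0]], [[0, 0, -5], [0, 0, 0]], [[0, 0, -10], [0, 0, 0]], [[0, 0, -16], [0, 0, 0]], [[0, 0, -16], [0, 0, 0]], [[0, 0, -16], [0, 0, 0]]]' --hand 1

```text
time_s: 71.5
eef_pos: [0.5698, -0.3298, 0.1766]
orientation: [-3.14, 0.068, 0.001]
contact_force: [-0.4, 0.1, -1.4]
opening: 0.0854
finger_force: 0.0
```

```bash
python3 - <<'E'
from h import *
plan([(.4855,-.080,.20,94.8)])
E
```

```text
t 71.5 p [ 0.5698 -0.3298  0.1766] F [-0.4  0.1 -1.4] open 0.0854 q [-0.6   0.58  1.38 -0.    1.18  1.02]
[[-9.51, -24.6, -2.32], [-0.001, 0.0, -1.698]]
```

Move to a view point by the deck and remeasure the two remaining jars.

Call:
servo_tool --rows '[[[-1.6, -4.1, -2.3], [0, 0, -0.19]], [[-3.2, -8.2, -2.3], [0, 0, -0.38]], [[-4.8, -12.3, -2.3], [0, 0, -0.57]], [[-6.4, -16.4, -2.3], [0, 0, -0.76]], [[-8, -20.5, -2.3], [0, 0, -0.95]], [[-9.5, -24.6, -2.3], [0, 0, -1.13]], [[-9.5, -24.6, -2.3], [0, 0, -1.32]], [[-9.5, -24.6, -2.3], [0, 0, -1.51]], [[-9.5, -24.6, -2.3], [0, 0, -1.698]], [[-9.5, -24.6, -2.3], [0, 0, -1.698]]]'

```text
time_s: 72.75
eef_pos: [0.4852, -0.08, 0.199]
orientation: [-2.125, -2.31, 0.002]
contact_force: [0.2, -0.3, 0.0]
opening: 0.0855
finger_force: 0.0
```

```bash
cat > deck.py <<'E'
from h import *
import sys
im,s=snap('wrist',sys.argv[1]);z=float(sys.argv[2])
hsv=cv2.cvtColor(im,cv2.COLOR_RGB2HSV);H,S,V=[hsv[...,i].astype(int) for i in range(3)]
m=(((H<8)|(H>172))&(S>150)&(V>60)).astype(np.uint8)
for c in cv2.findContours(m,0,cv2.CHAIN_APPROX_NONE)[0]:
    if cv2.contourArea(c)<250: continue
    P=onz('wrist',c.reshape(-1,2),z,s)[:,:2].astype(np.float32);print(cv2.boundingRect(c),np.round(np.r_[cv2.minEnclosingCircle(P.reshape(-1,1,2))[0],cv2.minEnclosingCircle(P.reshape(-1,1,2))[1]],4))
E
python3 deck.py w29.png .092; python3 - <<'E'
from h import *
plan([(.4855,-.012,.15,94.8)])
E
```

```text
(354, 354, 38, 20) [ 0.5628 -0.2797  0.0243]
(556, 282, 84, 88) [ 0.8215 -0.2222  0.0874]
(512, 247, 42, 38) [ 0.7042 -0.141   0.0233]
(502, 183, 56, 48) [ 0.6819 -0.0808  0.0285]
(291, 76, 70, 71) [ 0.4855 -0.014   0.0287]
(491, 35, 21, 29) [0.6203 0.048  0.0118]
(290, 0, 75, 47) [0.4797 0.0638 0.0284]
t 72.8 p [ 0.4853 -0.0801  0.1993] F [0.  0.  0.8] open 0.0851 q [-0.26  0.26  1.81  0.    1.08 -0.34]
[[6.78, 0.58, 4.93], [-0.002, -0.001, -0.003]]
```

Call:
servo_tool --rows '[[[3.3, 0.3, 0], [0, 0, 0]], [[6.6, 0.6, 3], [0, 0, 0]], [[6.6, 0.6, 6], [0, 0, 0]], [[6.6, 0.6, 6], [0, 0, 0]], [[6.6, 0.6, 11], [0, 0, 0]], [[6.6, 0.6, 16], [0, 0, 0]], [[6.6, 0.6, 16], [0, 0, 0]], [[6.6, 0.6, 16], [0, 0, 0]]]'

```text
time_s: 73.8
eef_pos: [0.4876, -0.0143, 0.0424]
orientation: [2.126, 2.31, 0.002]
contact_force: [0.5, 0.9, -0.1]
opening: 0.0855
finger_force: 0.0
```

Call:
servo_tool --rows '[[[0, 0, 0], [0, 0, 0]], [[0, 0, 0], [0, 0, 0]], [[0, 0, 0], [0, 0, 0]], [[0, 0, 0], [0, 0, 0]], [[0, 0, 0], [0, 0, 0]]]' --hand 0

```text
time_s: 74.42
eef_pos: [0.4872, -0.014, 0.0423]
orientation: [2.125, 2.311, 0.002]
contact_force: [-3.3, -0.7, 16.3]
opening: 0.0557
finger_force: 60.3
```

Call:
servo_tool --rows '[[[0, 0, -4], [0, 0, 0]], [[0, 0, -9], [0, 0, 0]], [[0, 0, -12], [0, 0, 0]], [[0, 0, -12], [0, 0, 0]], [[0, 0, -12], [0, 0, 0]]]'

```text
time_s: 75.05
eef_pos: [0.4857, -0.0138, 0.1596]
orientation: [-2.126, -2.312, 0.001]
contact_force: [0.0, -0.4, -1.3]
opening: 0.0548
finger_force: 64.9
```

```bash
python3 - <<'E'
from h import *
plan([(.49,-.326,.16,-2.5)])
E
```

```text
t 75.05 p [ 0.4857 -0.0138  0.1596] F [ 0.  -0.4 -1.3] open 0.0548 q [-0.12  0.3   1.87  0.    0.98 -0.21]
[[-31.14, -2.19, -0.04], [-0.001, 0.001, 1.698]]
```

Call:
servo_tool --rows '[[[-5, -0.4, 0], [0, 0, 0.19]], [[-10, -0.7, 0], [0, 0, 0.38]], [[-15, -1.1, 0], [0, 0, 0.57]], [[-20, -1.4, 0], [0, 0, 0.76]], [[-25, -1.8, 0], [0, 0, 0.95]], [[-31.1, -2.2, 0], [0, 0, 1.13]], [[-31.1, -2.2, 0], [0, 0, 1.32]], [[-31.1, -2.2, 0], [0, 0, 1.51]], [[-31.1, -2.2, 0], [0, 0, 1.698]], [[-31.1, -2.2, 0], [0, 0, 1.698]]]'

```text
time_s: 76.3
eef_pos: [0.4899, -0.3253, 0.1588]
orientation: [-3.139, 0.067, 0.003]
contact_force: [0.0, 0.1, -2.1]
opening: 0.0553
finger_force: 65.1
```

Call:
servo_tool --rows '[[[0, 0, 5], [0, 0, 0]], [[0, 0, 10], [0, 0, 0]], [[0, 0, 12.5], [0, 0, 0]], [[0, 0, 13.5], [0, 0, 0]], [[0, 0, 14.2], [0, 0, 0]], [[0, 0, 14.2], [0, 0, 0]], [[0, 0, 14.2], [0, 0, 0]]]'

```text
time_s: 77.18
eef_pos: [0.4909, -0.326, 0.0191]
orientation: [3.14, -0.067, 0.002]
contact_force: [-0.5, -0.6, -2.6]
opening: 0.0551
finger_force: 65.4
```

Call:
servo_tool --rows '[[[0, 0, 0], [0, 0, 0]], [[0, 0, 0], [0, 0, 0]], [[0, 0, 0], [0, 0, 0]], [[0, 0, -5], [0, 0, 0]], [[0, 0, -10], [0, 0, 0]], [[0, 0, -18], [0, 0, 0]], [[0, 0, -18], [0, 0, 0]], [[0, 0, -18], [0, 0, 0]]]' --hand 1

```text
time_s: 78.18
eef_pos: [0.4907, -0.3258, 0.1989]
orientation: [3.14, -0.068, 0.002]
contact_force: [-1.1, 0.1, -0.7]
opening: 0.0857
finger_force: 0.0
```

```bash
python3 - <<'E'
from h import *
plan([(.4795,.0,.20,94.8)])
E
```

```text
t 78.17 p [ 0.4907 -0.3258  0.1989] F [-1.1  0.1 -0.7] open 0.0857 q [-0.67  0.43  1.56  0.    1.15  0.95]
[[-2.52, -32.5, -0.14], [0.002, -0.0, -1.698]]
```

Call:
servo_tool --rows '[[[-0.4, -5, 0], [0, 0, -0.19]], [[-0.8, -10, 0], [0, 0, -0.38]], [[-1.2, -15, 0], [0, 0, -0.57]], [[-1.6, -20, 0], [0, 0, -0.76]], [[-2, -25, 0], [0, 0, -0.95]], [[-2.5, -32.5, 0], [0, 0, -1.13]], [[-2.5, -32.5, 0], [0, 0, -1.32]], [[-2.5, -32.5, 0], [0, 0, -1.51]], [[-2.5, -32.5, 0], [0, 0, -1.698]], [[-2.5, -32.5, 0], [0, 0, -1.698]]]'

```text
time_s: 79.42
eef_pos: [0.4787, 0.0002, 0.1966]
orientation: [-2.125, -2.31, 0.003]
contact_force: [0.1, 0.3, 0.1]
opening: 0.0853
finger_force: 0.0
```

```bash
python3 deck.py w30.png .092; python3 - <<'E'
from h import *
plan([(.4795,.0625,.15,94.8)])
E
```

```text
(567, 345, 41, 55) [ 0.8177 -0.201   0.0629]
(487, 269, 50, 45) [ 0.6835 -0.0906  0.0305]
(478, 145, 19, 25) [0.6216 0.0418 0.012 ]
(292, 76, 70, 72) [0.4795 0.0653 0.0287]
t 79.47 p [4.788e-01 2.000e-04 1.969e-01] F [-0.7  0.9 -0.1] open 0.0853 q [-0.1   0.24  1.84  0.    1.06 -0.18]
[[6.2, 0.58, 4.69], [-0.003, -0.0, -0.003]]
```

Call:
servo_tool --rows '[[[3.2, 0.3, 0], [0, 0, 0]], [[6.4, 0.6, 3], [0, 0, 0]], [[6.4, 0.6, 6], [0, 0, 0]], [[6.4, 0.6, 6], [0, 0, 0]], [[6.4, 0.6, 11], [0, 0, 0]], [[6.4, 0.6, 15.8], [0, 0, 0]], [[6.4, 0.6, 15.8], [0, 0, 0]], [[6.4, 0.6, 15.8], [0, 0, 0]]]'

```text
time_s: 80.47
eef_pos: [0.4813, 0.0642, 0.0423]
orientation: [2.127, 2.31, 0.002]
contact_force: [-0.3, 0.8, -0.0]
opening: 0.0854
finger_force: 0.0
```

Call:
servo_tool --rows '[[[0, 0, 0], [0, 0, 0]], [[0, 0, 0], [0, 0, 0]], [[0, 0, 0], [0, 0, 0]], [[0, 0, 0], [0, 0, 0]], [[0, 0, 0], [0, 0, 0]]]' --hand 0

```text
time_s: 81.1
eef_pos: [0.481, 0.0644, 0.0423]
orientation: [2.125, 2.311, 0.002]
contact_force: [-3.6, -0.9, 15.2]
opening: 0.0553
finger_force: 60.3
```

Call:
servo_tool --rows '[[[0, 0, -4], [0, 0, 0]], [[0, 0, -9], [0, 0, 0]], [[0, 0, -12], [0, 0, 0]], [[0, 0, -12], [0, 0, 0]], [[0, 0, -12], [0, 0, 0]]]'

```text
time_s: 81.72
eef_pos: [0.4795, 0.0644, 0.1596]
orientation: [-2.126, -2.312, 0.001]
contact_force: [0.1, -0.4, -1.9]
opening: 0.0552
finger_force: 65.0
```

```bash
python3 - <<'E'
from h import *
plan([(.41,-.3225,.16,-2.5)])
E
```

```text
t 81.72 p [0.4795 0.0644 0.1596] F [ 0.1 -0.4 -1.9] open 0.0552 q [ 0.04  0.3   1.87  0.    0.98 -0.05]
[[-37.97, -10.17, -0.03], [-0.001, 0.001, 1.698]]
```

Call:
servo_tool --rows '[[[-5, -1.3, 0], [0, 0, 0.19]], [[-10, -2.7, 0], [0, 0, 0.38]], [[-15, -4, 0], [0, 0, 0.57]], [[-20, -5.4, 0], [0, 0, 0.76]], [[-25, -6.7, 0], [0, 0, 0.95]], [[-30, -8, 0], [0, 0, 1.13]], [[-35, -9.4, 0], [0, 0, 1.32]], [[-38, -10.2, 0], [0, 0, 1.51]], [[-38, -10.2, 0], [0, 0, 1.698]], [[-38, -10.2, 0], [0, 0, 1.698]]]'

```text
time_s: 82.98
eef_pos: [0.4097, -0.3225, 0.1589]
orientation: [-3.139, 0.068, 0.003]
contact_force: [-0.7, 0.7, -2.2]
opening: 0.0554
finger_force: 65.1
```

Call:
servo_tool --rows '[[[0, 0, 5], [0, 0, 0]], [[0, 0, 10], [0, 0, 0]], [[0, 0, 12.5], [0, 0, 0]], [[0, 0, 13.5], [0, 0, 0]], [[0, 0, 14.2], [0, 0, 0]], [[0, 0, 14.2], [0, 0, 0]], [[0, 0, 14.2], [0, 0, 0]]]'

```text
time_s: 83.85
eef_pos: [0.4108, -0.3231, 0.019]
orientation: [3.14, -0.067, 0.001]
contact_force: [0.3, 0.3, -3.0]
opening: 0.0553
finger_force: 65.4
```

Call:
servo_tool --rows '[[[0, 0, 0], [0, 0, 0]], [[0, 0, 0], [0, 0, 0]], [[0, 0, 0], [0, 0, 0]], [[0, 0, -5], [0, 0, 0]], [[0, 0, -10], [0, 0, 0]], [[0, 0, -18], [0, 0, 0]], [[0, 0, -22], [0, 0, 0]], [[0, 0, -22], [0, 0, 0]], [[0, 0, -22], [0, 0, 0]]]' --hand 1

```text
time_s: 84.98
eef_pos: [0.4101, -0.3225, 0.2376]
orientation: [-3.14, 0.068, 0.001]
contact_force: [-0.0, -0.8, -0.7]
opening: 0.0854
finger_force: 0.0
```

```bash
python3 deck.py w31.png .068; cat > fin.py <<'E'
from h import *
im,s=snap('top','top1.png')
hsv=cv2.cvtColor(im,cv2.COLOR_RGB2HSV);H,S,V=[hsv[...,i].astype(int) for i in range(3)]
m=(((H<8)|(H>172))&(S>150)&(V>90)).astype(np.uint8)
for c in cv2.findContours(m,0,cv2.CHAIN_APPROX_NONE)[0]:
    if cv2.contourArea(c)<40: continue
    M=cv2.moments(c);u,v=M['m10']/M['m00'],M['m01']/M['m00'];print(round(u),round(v),cv2.contourArea(c),onz('top',[u,v],.068)[0].round(3))
plan([])
E
python3 fin.py
```

```text
(293, 141, 52, 54) [ 0.412  -0.3225  0.0291]
(290, 62, 56, 59) [ 0.49   -0.325   0.0284]
(289, 0, 60, 39) [ 0.5669 -0.3289  0.0281]
451 235 150.0 [ 0.413 -0.315  0.068]
454 210 272.0 [ 0.489 -0.325  0.068]
454 184 260.0 [ 0.568 -0.329  0.068]
370 153 111.5 [ 0.668 -0.079  0.068]
403 113 107.0 [ 0.786 -0.182  0.068]
366 87 272.0 [ 0.87  -0.074  0.068]
t 85.08 p [ 0.4099 -0.3223  0.2369] F [-0.4  0.2 -0. ] open 0.0854 q [-0.76  0.27  1.69  0.    1.18  0.86]
```

```bash
python3 -c "
from rig import job
print(job.job_done())"
```

```text
the job is handed in; nothing more can be done
None
```

I've handed the job in at about 85 s. The lever went to slot 2 (green clip), the plunger was pressed to its stop and released, the lever is back in the off slot, and all three red-lidded jars stand in the tray; one was knocked about 3 cm on the deck during the run but stayed upright there.

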